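# Gauge a batch of pad eyes from the linisher

## Task

Some pad eyes lie in the linisher's catch tray: before you reach in, push the red mushroom stop until it latches down and take your hand off it. Then, stepping each one along the slot gauge from the narrow end, find the first (narrowest) slot that its key drops into and leave it there with its flange flat on both rails; once they are all sorted, turn the mushroom clockwise so that it springs back out. Leave everything else on the bench alone.

Things in the scene. Friction and masses are not known exactly. Their poses are not given: they have to be found in the camera images.
- stop (a joint): press of the red mushroom stop, m: 0 = fully out, grows as it is pushed down, end of travel 0.009. A spring (2 N at first, about 5 N at the bottom) pushes it out; pushed past about 0.0075 it latches and stays at about 0.007 when let go. Press it home with about 10 N
- stop_twist (a joint): turn of the mushroom head, rad: 0 at rest, grows clockwise seen from above, end stop 0.9. A weak spring turns it back to 0. Turning a latched head past about 0.5 frees it to spring out; if it is still held between fingers it may rise only when let go
- stop_top (a point): centre of the top of the red mushroom head: round, 40 mm diameter, 25 mm tall (straight sides for the lower 19 mm), on a stem. Its underside stands 13 mm above the enclosure when out, 6 mm when latched
- stop_box: stop station: fixed 72 x 72 mm enclosure, 45 mm tall, grey with a yellow lid, the red mushroom on top in the middle; origin at the centre of its underside on the bench; a short black cable leaves its +x side (flat, out of the way)
- linisher: belt linisher (green, fixed) with its low sheet-steel catch tray; origin on the bench under the centre of the tray. Tray 280 mm along its x, 200 mm along its y, floor 3 mm thick, rim 13 mm above the bench. A sloping chute begins 20 mm beyond the tray's +y edge and rises to the machine, 230 mm tall, which begins 190 mm beyond that edge
- gauge: slot gauge, fixed: dark steel bed 10 mm thick, 252 x 180 mm (x, y), and five steel rails along its y that leave four slots, 26 mm wide at its -x end, then 34, 42 and 50 mm. Rails 20 mm wide, tops 22 mm above the bench, slots 12 mm deep and 156 mm long, closed at both ends: two pad eyes fit in one slot end to end. Origin at the centre of the underside
- slot1 (a point): middle of the 26 mm wide slot, level with the rail tops; y runs along the slot, x across, z up. It suits a 24 mm key: the flange then rests on both rails and the foot hangs 4 mm above the slot floor. A wider key stands on the rails, a narrower one falls in to the floor, flange and all
- slot2 (a point): middle of the 34 mm wide slot, level with the rail tops; y runs along the slot, x across, z up. It suits a 32 mm key: the flange then rests on both rails and the foot hangs 4 mm above the slot floor. A wider key stands on the rails, a narrower one falls in to the floor, flange and all
- slot3 (a point): middle of the 42 mm wide slot, level with the rail tops; y runs along the slot, x across, z up. It suits a 40 mm key: the flange then rests on both rails and the foot hangs 4 mm above the slot floor. A wider key stands on the rails, a narrower one falls in to the floor, flange and all
- slot4 (a point): middle of the 50 mm wide slot, level with the rail tops; y runs along the slot, x across, z up. It suits a 48 mm key: the flange then rests on both rails and the foot hangs 4 mm above the slot floor. A wider key stands on the rails, a narrower one falls in to the floor, flange and all
- pad1_mid (a point): drop-in steel pad eye, 60 mm tall, 0.25 kg. Foot: a key 56 mm long (its x), 8 mm deep, 24, 32, 40 or 48 mm wide (its y; width not told, at most two alike), lower edges chamfered 2 mm. On it a flange 6 mm thick, 3 mm wider on each long side; then an upright lug 12 mm thick in y, 32 to 40 mm long, with an eye. This point: middle of the lug, 35 mm above the foot. May be absent
- pad2_mid (a point): drop-in steel pad eye, 60 mm tall, 0.25 kg. Foot: a key 56 mm long (its x), 8 mm deep, 24, 32, 40 or 48 mm wide (its y; width not told, at most two alike), lower edges chamfered 2 mm. On it a flange 6 mm thick, 3 mm wider on each long side; then an upright lug 12 mm thick in y, 32 to 40 mm long, with an eye. This point: middle of the lug, 35 mm above the foot. May be absent
- pad3_mid (a point): drop-in steel pad eye, 60 mm tall, 0.25 kg. Foot: a key 56 mm long (its x), 8 mm deep, 24, 32, 40 or 48 mm wide (its y; width not told, at most two alike), lower edges chamfered 2 mm. On it a flange 6 mm thick, 3 mm wider on each long side; then an upright lug 12 mm thick in y, 32 to 40 mm long, with an eye. This point: middle of the lug, 35 mm above the foot. May be absent
- pad4_mid (a point): drop-in steel pad eye, 60 mm tall, 0.25 kg. Foot: a key 56 mm long (its x), 8 mm deep, 24, 32, 40 or 48 mm wide (its y; width not told, at most two alike), lower edges chamfered 2 mm. On it a flange 6 mm thick, 3 mm wider on each long side; then an upright lug 12 mm thick in y, 32 to 40 mm long, with an eye. This point: middle of the lug, 35 mm above the foot. May be absent
- pad5_mid (a point): drop-in steel pad eye, 60 mm tall, 0.25 kg. Foot: a key 56 mm long (its x), 8 mm deep, 24, 32, 40 or 48 mm wide (its y; width not told, at most two alike), lower edges chamfered 2 mm. On it a flange 6 mm thick, 3 mm wider on each long side; then an upright lug 12 mm thick in y, 32 to 40 mm long, with an eye. This point: middle of the lug, 35 mm above the foot. May be absent
- pad6_mid (a point): drop-in steel pad eye, 60 mm tall, 0.25 kg. Foot: a key 56 mm long (its x), 8 mm deep, 24, 32, 40 or 48 mm wide (its y; width not told, at most two alike), lower edges chamfered 2 mm. On it a flange 6 mm thick, 3 mm wider on each long side; then an upright lug 12 mm thick in y, 32 to 40 mm long, with an eye. This point: middle of the lug, 35 mm above the foot. May be absent
- can: plain steel can, 66 mm diameter, 120 mm tall; not part of the job
- disc: grey grinding disc, 115 mm diameter, 6 mm thick, lying; not part of the job
Not all that is in view belongs to the job. What is shaped like the stop_box but blue or turquoise is not meant.

How it is judged:
By the outcome, as a careful person would: the job done as asked, in the order asked, and still so for the second after the job is handed in, with the robot touching nothing.
Of pad1, pad2, pad3, pad4, pad5, pad6 only 4 to 5 are there at a start; the rules pass over those that are not, and their reading is None.
At some moment in a run one of pad1, pad2, pad3, pad4, pad5, pad6 may be knocked a few centimetres aside while the robot is not near it.
Once in a run the grip may slacken for a moment while it holds something.
It also fails if it takes over 210 s, if anything falls off the work surface, if the arm or the gripper's body presses on something with over 40 N, if the wrist force passes 120 N, or if a joint passes its speed limit or range.

## Robot

A 6-joint arm with a two-finger parallel gripper is mounted at the origin on the work surface. World frame = base frame: x ahead of the robot, y to its left, z up, the work surface at z = 0. Lengths are in mm, angles in degrees, forces in N, time in s.
With the tool pointing down it reaches from about 375 to 925 mm from the base axis. Payload 5.7 kg.
Tool frame: the origin (TCP) lies midway between the tips of the shut fingers; the grasp point (between the pads) lies 19 mm behind it; x points along the fingers, y is the direction in which the jaws open and shut, and the axes are right-handed (so a half turn about x gives the same grasp; the last joint's range is limited). The gripper opens to 88 mm and grips with 3 to 60 N. Pads are 20 mm wide; open, the fingers measure 115 mm over their backs; the gripper's body (75 mm by 178 mm) begins 61 mm behind the grasp point.
Start: joints at [-74.777, 20.558, 86.54, -0, 72.909, -6.595], TCP at [222.98, -556.99, 189.023] pointing down, gripper open.
Joint ranges: [-170.27, 170.27], [-57.76, 135], [12.27, 136.19], [-55.21, 235.2], [11.17, 155.16], [-170.74, 170.74]. Speed limits (degrees/s): [136.94, 136.94, 180, 180, 180, 180].

## Interface

Orientations are given as a 3x3 rotation matrix whose columns are the frame's x, y, z axes.
In Python, from bench import * gives the robot as it stands.
- The arm moves only by the tool jog_arm, never from a script. Its argument "deltas" is a list of rows, each a list of 7 numbers: the shift along the world's x, y, z in mm, then the turn, a rotation vector about the world's x, y, z in rad, then the finger opening in mm, from 0 to 87.8. A call has 1 to 12 rows; each row shifts and turns the commanded pose from where the row before left it; what a row does not reach is not made up. A row lasts 1/10 s, in which the tool goes at most 50 mm and 8.59 degrees, less where a joint would pass 70% of its speed; a pose out of reach is approached as far as the arm can. A call is refused whole if a number of a shift passes 50 or a number of a turn 0.15, either way. A call with a gripper value outside its range is refused whole. The fingers move at their own pace and stop on an object; the grip force is fixed at half the most. Time passes only in rows, so rows that do not move let the fingers close. It gives the time, the measured TCP pose, the force and the opening at its end, in the units of the state.
- observe(): the state, without advancing time (a new reading comes with each control period).
- snapshot(name): name is "scene" or "top" or "wrist"; returns a dict with "frame" (384x512x3 uint8, red, green, blue), "fx", "fy", "cx", "cy" (pixels), "pose" (4x4, takes a point from camera to world coordinates); the wrist camera has in their place "mount" (4x4, takes a point from camera to tool coordinates, whose origin is the TCP and whose axes are the tool frame's). Camera axes: x right, y down, z forward; pixel columns grow to the right and rows downward; lengths in mm; the calibration is good to about 2 mm. The wrist camera is an equidistant fisheye: a pixel r from the principal point sees the ray r / f radians off the axis. A picture is of the moment at which its call begins: read the wrist's pose just before it. There is no depth.
- finish_job(): hands the job in, once; it reports no verdict.
Trained networks look in a picture, given as the dict that the camera call returned (one of the last four; its "shot" number tells which), for a name from the list of things; names that differ only in an ending like _2 or _b are one class to them, and where a whole thing is asked for, a point or a joint stands for the part that bears it (a point fixed in the world has none). Each returns a list of dicts, best first, with "p" (0 to 1); they miss things now and then, are a little off and sometimes report something else, mostly with a low value. They report only what shows in the picture. A call takes as long as a camera call. They do not tell look-alikes from the thing itself.
- regions_of(picture, target): "region" (384x512 bool, what is visible of it) and "bbox" ([left, top, width, height] in pixels, round what is visible of it).
The state is a dict: "t": time; "joint_pos": joint angles; "qd": joint speeds; "tau": joint torques, N m; "eef_pos": TCP position; "tcp_rot": TCP orientation; "contact_force": force on the tool from outside, world axes, zero at the start; "wrist_torque": the same for the moment, N m; "grip_width": opening from 0.0 (shut) to 1.0 (fully open).
Only numpy, scipy, OpenCV 4.12 (cv2) and the standard library are available. Lean on these libraries where they do the work, as an engineer would, in place of code of your own. Each camera call takes 0.05 s, during which the arm holds its last target.

## Working session

There is one attempt and no reset: what is moved stays moved. The work goes in short steps, Python scripts to look and compute and a tool call to move; the robot and the scene stay as the last step left them, time stands still between calls to the robot, and variables do not carry over. Pictures are saved under pics/ and viewed, and the job is handed in when it is done.

Besides the shell and the picture viewer there is one more tool, called after "Call:" by a JSON object that holds its "op" and its "data". jog_arm: Moves the arm, as the interface text tells. Its arguments: {"type":"object","properties":{"deltas":{"type":"array","items":{"type":"array","items":{"type":"number"}}}},"required":["deltas"]}

```bash
ls; mkdir -p pics; python3 - <<'E'
from bench import *
import cv2,numpy as np
s=observe();print(s)
for n in ["scene","top","wrist"]:
    p=snapshot(n);cv2.imwrite(f"pics/{n}0.png",cv2.resize(p["frame"][:,:,::-1],(800,600),interpolation=cv2.INTER_CUBIC))
    print(n,{k:(v.tolist() if hasattr(v,'tolist') else v) for k,v in p.items() if k!="frame"})
E
```

```text
pics
{'t': 0.0, 'joint_pos': array([-7.47763826e+01,  2.05975858e+01,  8.65977182e+01, -1.31946425e-03,
        7.29100817e+01, -6.59457348e+00]), 'qd': array([-0.02702027,  0.06695013,  0.0265518 ,  0.00936308,  0.01324611,
       -0.01115791]), 'tau': array([-8.36678737e-04, -5.15386426e+01, -2.70724815e+01,  6.74473308e-02,
        3.49123904e-02, -1.70803337e-04]), 'eef_pos': array([ 222.78419547, -556.29370928,  188.22173136]), 'tcp_rot': array([[-5.04222731e-04,  3.71668443e-01, -9.28365399e-01],
       [ 1.76900107e-03, -9.28363733e-01, -3.71668737e-01],
       [-9.99998308e-01, -1.82968321e-03, -1.89379775e-04]]), 'contact_force': array([-0.38624603,  0.41066808,  0.24761399]), 'wrist_torque': array([-0.0151842 , -0.0099342 ,  0.02180978]), 'grip_width': 0.9977405172459363}
scene {'fx': 349.93744066196336, 'fy': 349.93744066196336, 'cx': 254.53883912640345, 'cy': 190.11388455660907, 'pose': [[-0.759384652800686, 0.5586229449731406, -0.33357960735080505, 851.4356315139484], [0.6505659864887054, 0.644076041454113, -0.40240520628935345, 385.96824041311817], [-0.00994214839755888
[... 225 characters left out ...]
74388557665, -0.9963202844592682, 0.08486328357567141, 365.5836254017571], [-0.9998955323487287, -0.012644334243957554, -0.0070032278686107405, -73.48127208196053], [0.00805049770475786, -0.08477034615082209, -0.9963679932134392, 1527.4282744377815], [0.0, 0.0, 0.0, 1.0]], 'shot': 2}
wrist {'fx': 297.3186396354542, 'fy': 297.3186396354542, 'cx': 252.53470314500197, 'cy': 194.2540572366806, 'mount': [[-0.000159560347603507, -0.24560903574663634, 0.9693689576730328, -195.48397489951938], [0.9999999151501496, 0.0003289668579711873, 0.00024795261385371847, 0.8452151508994143], [-0.00037978966261990605, 0.9693689149856272, 0.2456089624166803, -68.00585674611979], [0.0, 0.0, 0.0, 1.0]], 'shot': 3}
```

View pics/top0.png

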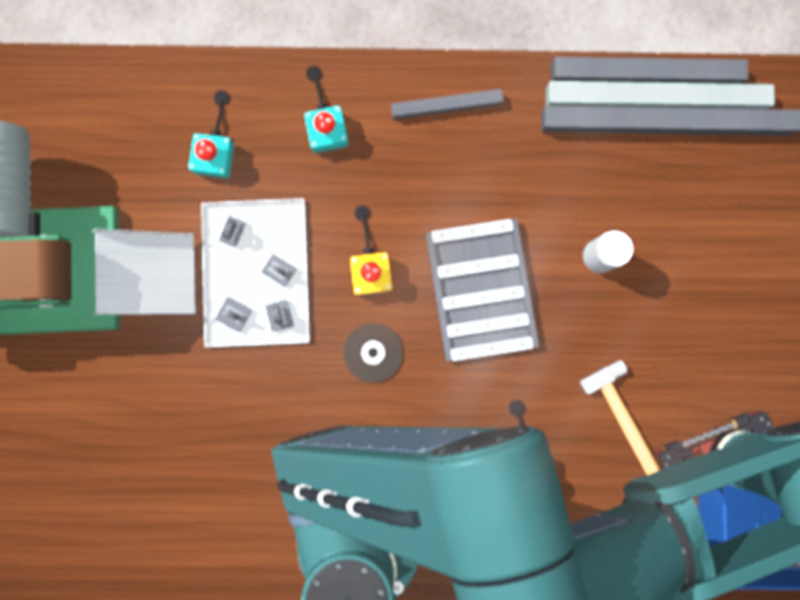

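View pics/scene0.png

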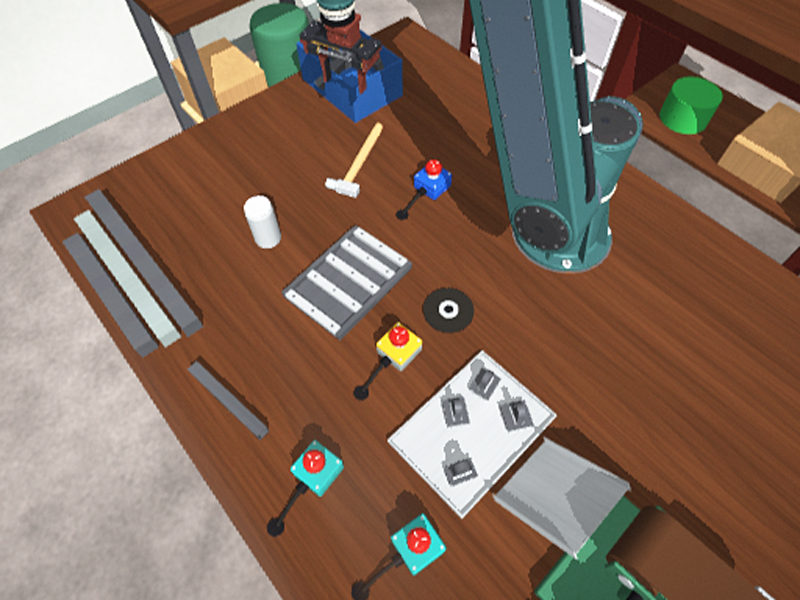

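View pics/wrist0.png

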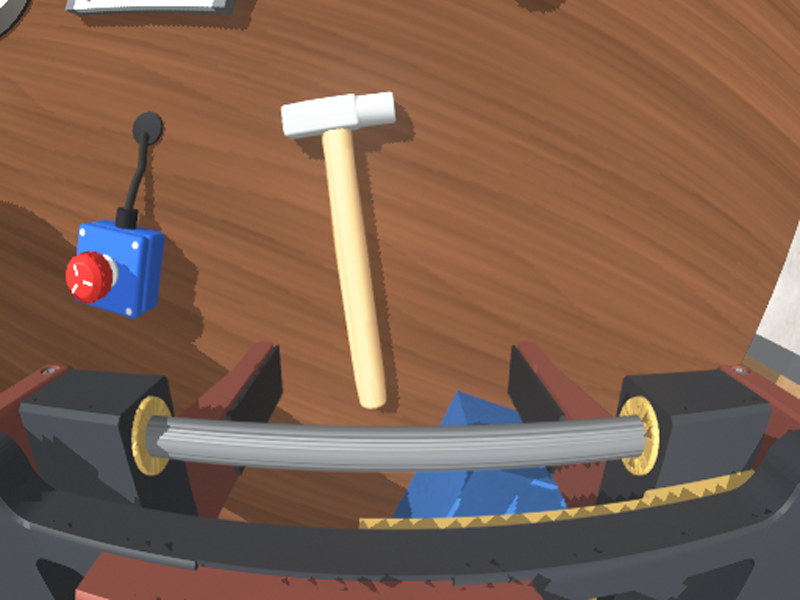

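```bash
cat > h.py <<'E'
from bench import *
import cv2,numpy as np
def ray(p,uv):
    T=np.array(p["pose"]);d=np.array([(uv[0]-p["cx"])/p["fx"],(uv[1]-p["cy"])/p["fy"],1.])
    return T[:3,3],T[:3,:3]@d
def pt(p,uv,z):
    o,d=ray(p,uv);return o+d*(z-o[2])/d[2]
def proj(p,X):
    T=np.array(p["pose"]);c=T[:3,:3].T@(np.array(X,float)-T[:3,3]);return np.array([c[0]/c[2]*p["fx"]+p["cx"],c[1]/c[2]*p["fy"]+p["cy"]])
def wpose(p,s):
    M=np.eye(4);M[:3,:3]=s["tcp_rot"];M[:3,3]=s["eef_pos"];return M@np.array(p["mount"])
def wproj(p,s,X):
    T=wpose(p,s);c=T[:3,:3].T@(np.array(X,float)-T[:3,3]);r=np.hypot(c[0],c[1]);th=np.arctan2(r,c[2]);return np.array([p["cx"]+p["fx"]*th*c[0]/r,p["cy"]+p["fy"]*th*c[1]/r])
def wpt(p,s,uv,z):
    T=wpose(p,s);a=np.array([(uv[0]-p["cx"]),(uv[1]-p["cy"])])/p["fx"];th=np.hypot(*a);d=np.array([*(a/th*np.sin(th)),np.cos(th)])
    d=T[:3,:3]@d;return T[:3,3]+d*(z-T[2,3])/d[2]
def save(img,name,crop=None,k=1):
    if crop: x,y,w,h=crop; img=img[y:y+h,x:x+w]
    cv2.imwrite("pics/"+name+".png",cv2.resize(img[:,:,::-1],None,fx=k,fy=k,interpolation=cv2.INTER_CUBIC))
E
python3 - <<'E'
from h import *
for cam in ["top","scene"]:
    p=snapshot(cam)
    for t in ["stop_top","stop_box","linisher","gauge","pad1_mid"]:
        for r in regions_of(p,t):
            m=r["region"];ys,xs=np.nonzero(m);c=(xs.mean(),ys.mean())
            rect=cv2.minAreaRect(np.column_stack([xs,ys]).astype(np.float32))
            z={"stop_top":83,"stop_box":45,"linisher":13,"gauge":22,"pad1_mid":35}[t]
            print(cam,t,round(r["p"],2),r["bbox"],np.round(c,1),"w",np.round(pt(p,c,z),1),"rect",np.round(rect[0],1),np.round(rect[1],1),round(rect[2],1))
    if cam=="top":
        save(p["frame"],"t1",(125,120,80,110),7) 
        save(p["frame"],"t2",(215,125,140,110),5.5)
    else:
        save(p["frame"],"s1",(240,215,120,120),5)
E
```

```text
top stop_top 0.49 [228.0, 168.0, 21.2, 9.6] [237.  173.3] w [515.7 -18.   83. ] rect [237. 173.] [12. 12.] 90.0
top stop_top 0.46 [202.2, 73.4, 11.9, 13.0] [207.5  78. ] w [797.4  73.4  83. ] rect [207.5  78. ] [13.4 13.4] 45.0
top stop_box 0.95 [119.1, 60.1, 29.9, 53.0] [135.6  95.1] w [753.  293.2  45. ] rect [136.3  84.8] [25.4 54.7] 5.2
top stop_box 0.9 [197.6, 44.0, 25.8, 57.1] [207.8  77.1] w [811.7  76.5  45. ] rect [206.3  68.1] [53.9 23.6] 80.0
top stop_box 0.65 [225.2, 129.1, 24.5, 59.2] [236.8 168.6] w [533.9 -15.9  45. ] rect [235.2 159.1] [56.9 23.6] 81.9
top stop_box 0.51 [219.7, 210.5, 38.1, 31.8] [238.1 224.8] w [366.7 -22.2  45. ] rect [238.  224.5] [37. 36.] 90.0
top stop_box 0.47 [328.0, 257.8, 9.1, 13.6] [330.9 261.7] w [ 261.8 -296.9   45. ] rect [330.5 263. ] [14.  9.] 90.0
top linisher 0.92 [0.0, 77.6, 196.3, 146.8] [ 88.  167.6] w [534.6 438.1  13. ] rect [ 98.3 150.5] [204.6 134. ] 3.3
top linisher 0.69 [139.8, 138.3, 14.5, 19.8] [148.  147.5] w [598.7 257.6  13. ] rect [147.9 147.5] [13.5 19.9] 20.0
top gauge 0.83 [275.4, 138.7, 71.3, 89.3] [307.9 185.2] w [
[... 546 characters left out ...]
68 [255.5, 106.0, 33.2, 36.5] [275.3 116.5] w [ 162.7 -307.    45. ] rect [269.  122.5] [19.1 43.1] 45.0
scene stop_box 0.67 [228.0, 205.6, 43.1, 49.5] [251.1 226.1] w [545.6  -3.8  45. ] rect [244.6 232.8] [24.3 55.2] 42.3
scene stop_box 0.23 [286.7, 290.5, 19.2, 21.6] [294.1 302.1] w [608.3 262.   45. ] rect [294.  302.1] [14.8 20.2] 66.8
scene linisher 0.88 [253.7, 225.5, 240.5, 158.5] [360.5 321.7] w [494.1 423.   13. ] rect [366.4 338. ] [252.7  97.7] 40.4
scene gauge 0.87 [180.3, 144.3, 86.5, 75.7] [221.7 180.2] w [ 500.9 -220.9   22. ] rect [221.7 178.8] [49.6 71.7] 44.3
scene gauge 0.67 [322.4, 256.2, 19.7, 18.5] [330.  266.2] w [442.1 253.1  22. ] rect [330.1 266.2] [18.9 17.9] 76.0
```

View pics/t1.png

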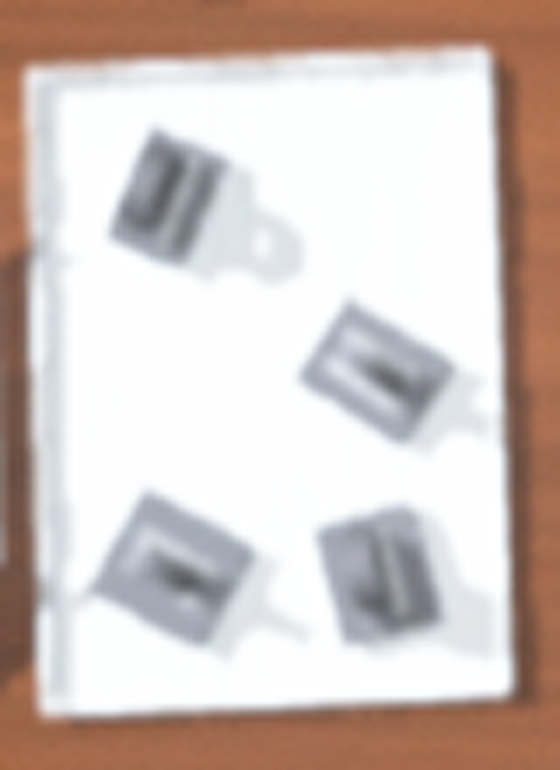

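View pics/t2.png

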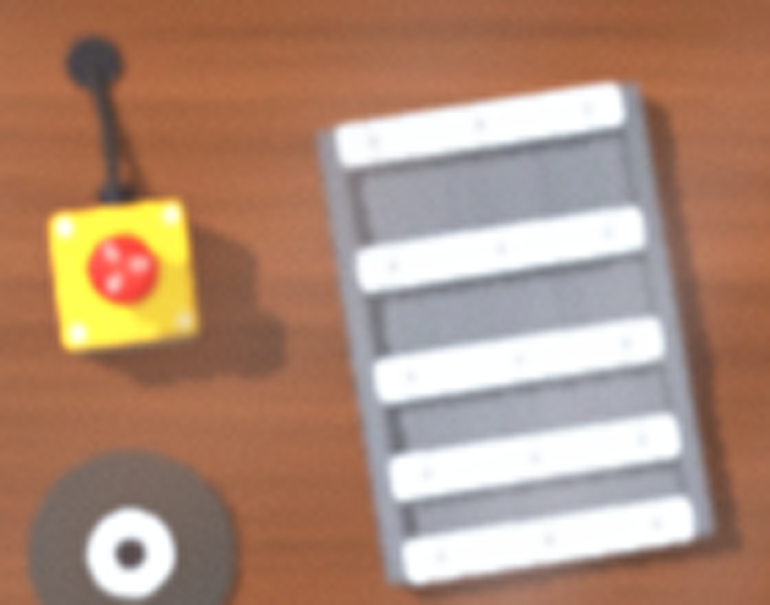

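View pics/s1.png

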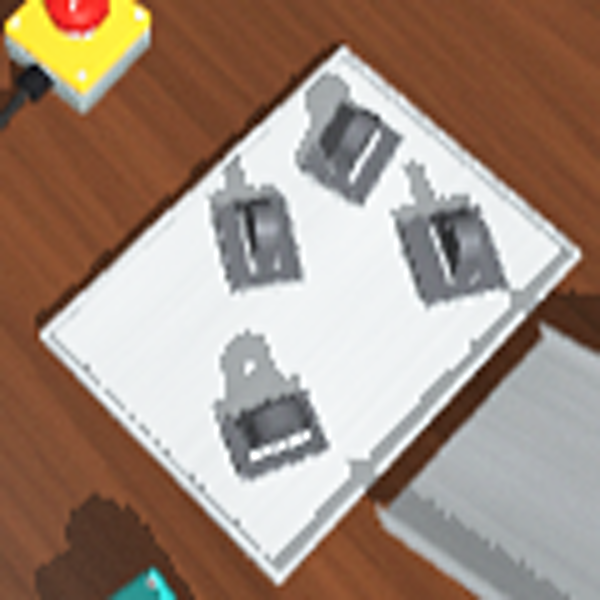

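Call:
{"op": "jog_arm", "data": {"deltas": [[24,43,2,0,0,0.1,20],[24,43,2,0,0,0.1,20],[24,43,2,0,0,0.1,20],[24,43,2,0,0,0.1,20],[24,43,2,0,0,0.1,20],[24,43,2,0,0,0.1,20],[24,43,2,0,0,0.1,20],[24,43,2,0,0,0.1,20],[24,43,2,0,0,0.1,20],[24,43,2,0,0,0.1,20],[24,43,2,0,0,0.1,20],[24,43,2,0,0,0.1,0]]}}

```text
t: 1.95
eef_pos: [511.8, -39.0, 213.4]
tcp_rot: [[0.001, 1.0, 0.014], [-0.0, 0.014, -1.0], [-1.0, 0.001, 0.0]]
contact_force: [0.1, 0.0, -0.8]
grip_width: 0.171
```

```bash
cat >> h.py <<'E'
def st():
    s=observe();R=s["tcp_rot"];print("t",round(s["t"],2),"tcp",np.round(s["eef_pos"],1),"yaw",round(np.degrees(np.arctan2(R[1,1],R[0,1])),2),"down",np.round(R[:2,0],3),"F",np.round(s["contact_force"],1),"grip",round(s["grip_width"]*88,1),"j",np.round(s["joint_pos"],0));return s
E
python3 - <<'E'
from h import *
s=st();p=snapshot("wrist");save(p["frame"],"w1",None,1.5)
p=snapshot("scene")
print(pt(p,(254.7,214.4),83))
E
```

```text
t 1.95 tcp [511.8 -39.  213.4] yaw 0.82 down [ 0.001 -0.   ] F [ 0.1  0.  -0.8] grip 15.0 j [-12.  12.  95.  -0.  73. -13.]
[521.50067808 -13.5459933   83.        ]
```

View pics/w1.png

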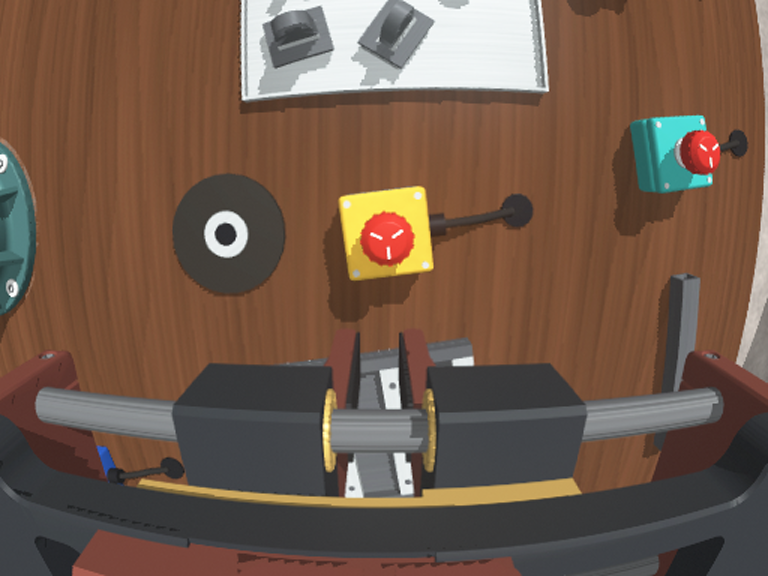

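```bash
python3 - <<'E'
from h import *
s=st();p=snapshot("wrist");
im=p["frame"].astype(int);m=(im[:,:,0]>150)&(im[:,:,1]<90)&(im[:,:,2]<90);m[:,:220]=0;m[:,300:]=0;m[:120]=0;m[200:]=0
ys,xs=np.nonzero(m);c=((xs.min()+xs.max())/2,(ys.min()+ys.max())/2);print(c,xs.min(),xs.max(),ys.min(),ys.max())
print(wpt(p,s,c,75))
t=snapshot("top");print(pt(t,(237.4,174.1),80))
E
```

```text
t 2.05 tcp [513.7 -36.1 213.5] yaw 1.03 down [0.003 0.002] F [-0.2 -0.4  0.8] grip 7.7 j [-12.  12.  95.   0.  73. -13.]
(np.float64(255.5), np.float64(162.0)) 238 273 145 179
[518.71613853 -16.43121616  75.        ]
[513.72479582 -19.12861191  80.        ]
```

Call:
{"op": "jog_arm", "data": {"deltas": [[2,10,-20,0,0,0,0],[2,9,-30,0,0,0,0],[0,0,-35,0,0,0,0],[0,0,-25,0,0,0,0],[0,0,-8,0,0,0,0],[0,0,0,0,0,0,0]]}}

```text
t: 2.75
eef_pos: [513.6, -23.1, 94.2]
tcp_rot: [[-0.003, 1.0, 0.008], [0.0, 0.008, -1.0], [-1.0, -0.003, -0.0]]
contact_force: [0.7, -0.2, 0.3]
grip_width: 0.006
```

```bash
python3 - <<'E'
from h import *
s=st();p=snapshot("wrist");save(p["frame"],"w2",(150,100,220,160),3)
E
```

```text
t 2.75 tcp [513.6 -23.1  94.2] yaw 0.45 down [-0.003  0.   ] F [ 0.7 -0.2  0.3] grip 0.6 j [-10.  20. 103.  -0.  57. -11.]
```

View pics/w2.png

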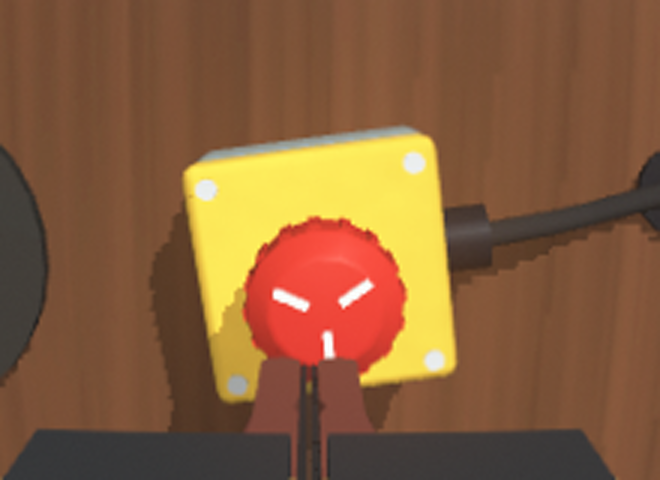

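```bash
python3 - <<'E'
from h import *
s=st();p=snapshot("wrist")
print(wpt(p,s,(150+326/3,100+297/3),80), wproj(p,s,s["eef_pos"]))
for i in range(4): print(observe()["eef_pos"])
E
```

```text
t 2.8 tcp [514.8 -23.1  95.3] yaw 0.47 down [-0. -0.] F [ 0.1 -0.2 -0. ] grip 0.4 j [-10.  20. 103.  -0.  57. -11.]
[520.64318635 -13.59534279  80.        ] [250.56115342 217.9062023 ]
[515.64050853 -22.97305922  96.00852572]
[515.64050853 -22.97305922  96.00852572]
[515.64050853 -22.97305922  96.00852572]
[515.64050853 -22.97305922  96.00852572]
```

Call:
{"op": "jog_arm", "data": {"deltas": [[5,9,0,0,0,0,0],[0,0,-5,0,0,0,0],[0,0,-5,0,0,0,0],[0,0,-3,0,0,0,0],[0,0,-2,0,0,0,0],[0,0,0,0,0,0,0]]}}

```text
t: 3.45
eef_pos: [519.6, -12.9, 79.6]
tcp_rot: [[-0.001, 1.0, 0.01], [0.0, 0.01, -1.0], [-1.0, -0.001, -0.0]]
contact_force: [0.5, -0.4, 0.5]
grip_width: 0.009
```

```bash
python3 - <<'E'
from h import *
s=st()
E
```

```text
t 3.45 tcp [519.6 -12.9  79.6] yaw 0.58 down [-0.001  0.   ] F [ 0.5 -0.4  0.5] grip 0.8 j [ -9.  22. 103.  -0.  55. -10.]
```

Call:
{"op": "jog_arm", "data": {"deltas": [[0,0,-2,0,0,0,0],[0,0,-2,0,0,0,0],[0,0,0,0,0,0,0]]}}

```text
t: 3.75
eef_pos: [519.8, -13.0, 75.8]
tcp_rot: [[-0.001, 1.0, 0.01], [0.0, 0.01, -1.0], [-1.0, -0.001, -0.0]]
contact_force: [0.2, 0.3, -0.8]
grip_width: 0.008
```

```bash
python3 - <<'E'
from h import *
s=st();p=snapshot("wrist");save(p["frame"],"w3",(150,100,220,160),3)
p=snapshot("scene");save(p["frame"],"s3",(200,180,100,80),6)
E
```

```text
t 3.75 tcp [519.8 -13.   75.8] yaw 0.57 down [-0.001  0.   ] F [ 0.2  0.3 -0.8] grip 0.7 j [ -9.  22. 104.   0.  55. -10.]
```

View pics/w3.png

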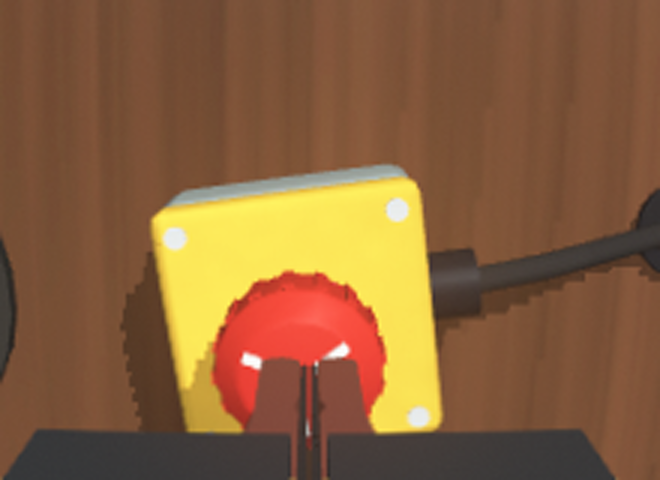

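Call:
{"op": "jog_arm", "data": {"deltas": [[-1,0,-2,0,0,0,0],[-1,0,0,0,0,0,0]]}}

```text
t: 4.05
eef_pos: [517.8, -13.0, 73.9]
tcp_rot: [[-0.0, 1.0, 0.01], [0.0, 0.01, -1.0], [-1.0, -0.0, -0.0]]
contact_force: [0.6, 0.0, 0.1]
grip_width: 0.004
```

Call:
{"op": "jog_arm", "data": {"deltas": [[0,0,-2,0,0,0,0],[0,0,0,0,0,0,0]]}}

```text
t: 4.25
eef_pos: [517.7, -13.0, 71.8]
tcp_rot: [[-0.0, 1.0, 0.01], [0.0, 0.01, -1.0], [-1.0, -0.0, -0.0]]
contact_force: [0.6, -0.2, 0.1]
grip_width: 0.004
```

View pics/s3.png

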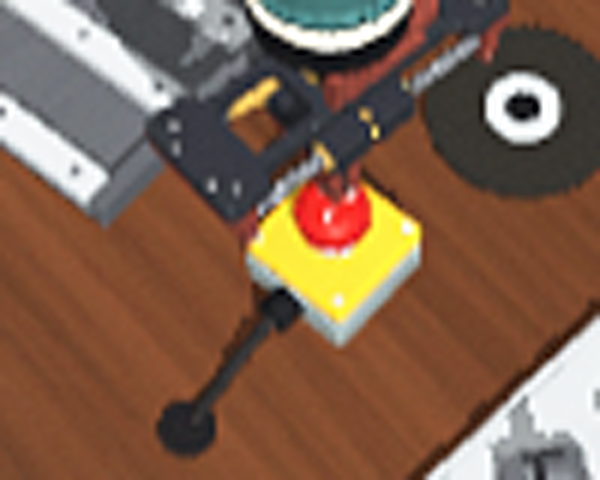

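```bash
python3 - <<'E'
from h import *
s=st();p=snapshot("wrist");save(p["frame"],"w4",(150,100,220,160),3);print(wproj(p,s,s["eef_pos"]))
p=snapshot("scene");save(p["frame"],"s4",(215,190,70,60),9);print(s["tau"],s["wrist_torque"])
p=snapshot("top");save(p["frame"],"t4",(200,140,80,60),8)
E
```

```text
t 4.25 tcp [517.7 -13.   71.8] yaw 0.57 down [-0.  0.] F [ 0.6 -0.2  0.1] grip 0.4 j [ -9.  22. 104.   0.  54. -10.]
[250.56223805 217.90260294]
[-8.39939865e-03 -4.63074553e+01 -2.02327412e+01  5.61817281e-02
 -2.21104547e-02 -2.03670916e-04] [-0.03335772 -0.05884475 -0.06617252]
```

View pics/w4.png

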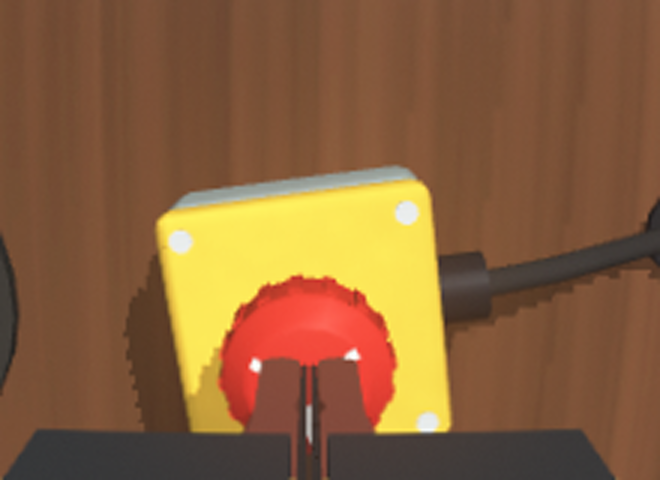

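View pics/s4.png

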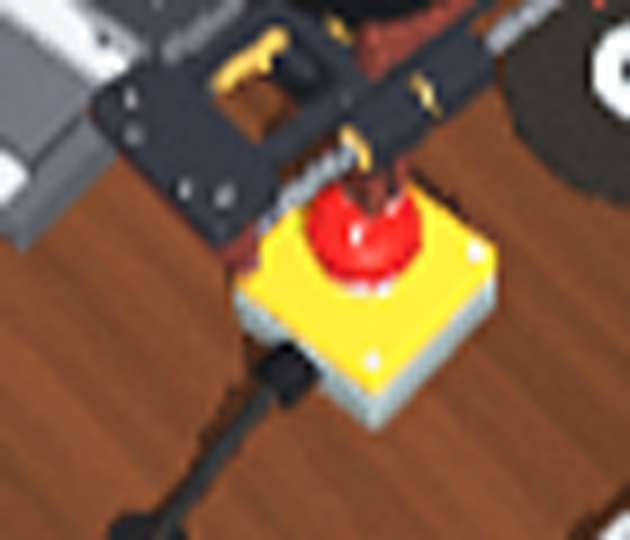

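Call:
{"op": "jog_arm", "data": {"deltas": [[0,0,12,0,0,0,0],[-2,-10,11,0,0,0,0],[0,0,0,0,0,0,0],[0,0,0,0,0,0,0]]}}

```text
t: 4.8
eef_pos: [516.6, -23.5, 95.9]
tcp_rot: [[0.002, 1.0, 0.009], [-0.0, 0.009, -1.0], [-1.0, 0.002, 0.0]]
contact_force: [0.3, 0.5, 0.8]
grip_width: 0.001
```

```bash
python3 - <<'E'
from h import *
s=st();p=snapshot("wrist");save(p["frame"],"w5",(150,100,220,160),3);print(wproj(p,s,s["eef_pos"]))
for z in (45,51,58,76,83): print(z,(wproj(p,s,(517.7,-18,z))-[150,100])*3)
E
```

```text
t 4.8 tcp [516.6 -23.5  95.9] yaw 0.52 down [ 0.002 -0.   ] F [0.3 0.5 0.8] grip 0.1 j [-10.  20. 103.   0.  57. -11.]
[250.56239549 217.9055335 ]
45 [306.2000145  277.41814053]
51 [306.24814239 282.63003722]
58 [306.30726513 289.02802916]
76 [306.47595071 307.25483751]
83 [306.54893875 315.12872958]
```

View pics/w5.png

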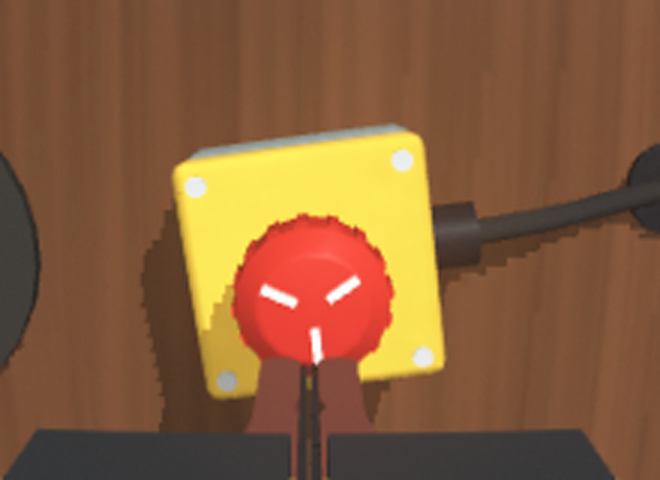

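```bash
python3 - <<'E'
from h import *
s=st();p=snapshot("wrist")
s2=dict(s);s2["eef_pos"]=np.array([517.7,-13,71.8])
for uv in ((262,288),(360,281),(195,187),(402,160)):
  for z in ((82,45)[uv[1]<250],):
    X=wpt(p,s,(150+uv[0]/3,100+uv[1]/3),z)
    for dz in (0,-4,-9): print(uv,z,dz,np.round((wproj(p,s2,X+[0,0,dz])-[150,100])*3))
t=snapshot("scene")
for X in ((517.7,-13,71.8),(519,-16.3,83),(519,-16.3,74),(519,-16.3,45)): print((proj(t,X)-[215,190])*9)
E
```

```text
t 4.85 tcp [516.1 -23.3  95.4] yaw 0.54 down [ 0.001 -0.   ] F [-0.   0.5  1. ] grip 0.4 j [-10.  20. 103.   0.  57. -11.]
(262, 288) 82 0 [250. 360.]
(262, 288) 82 -4 [251. 354.]
(262, 288) 82 -9 [252. 347.]
(360, 281) 82 0 [358. 353.]
(360, 281) 82 -4 [357. 347.]
(360, 281) 82 -9 [356. 340.]
(195, 187) 45 0 [178. 240.]
(195, 187) 45 -4 [181. 237.]
(195, 187) 45 -9 [183. 233.]
(402, 160) 45 0 [405. 211.]
(402, 160) 45 -4 [403. 208.]
(402, 160) 45 -9 [401. 205.]
[366.64396602 228.93931588]
[357.59931409 210.30285527]
[357.8373632  222.01728333]
[358.58284279 258.70243215]
```

```bash
python3 - <<'E'
from h import *
s=st();p=snapshot("wrist")
for d in (-40,-20,-10,0,10): 
  for w in (-12,12): print(d,w,np.round((wproj(p,s,s["eef_pos"]+s["tcp_rot"]@np.array([d,w,0]))-[150,100])*3))
  for w in (-10,10): print('  z',d,w,np.round((wproj(p,s,s["eef_pos"]+s["tcp_rot"]@np.array([d,0,w]))-[150,100])*3))
E
```

```text
t 4.95 tcp [515.7 -23.   94.9] yaw 0.56 down [-0.  0.] F [0.2 0.5 0.4] grip 0.6 j [-10.  20. 103.   0.  57. -11.]
-40 -12 [237. 422.]
-40 12 [364. 422.]
  z -40 -10 [301. 372.]
  z -40 10 [301. 469.]
-20 -12 [244. 384.]
-20 12 [358. 384.]
  z -20 -10 [301. 339.]
  z -20 10 [301. 428.]
-10 -12 [247. 368.]
-10 12 [356. 368.]
  z -10 -10 [301. 325.]
  z -10 10 [302. 410.]
0 -12 [250. 354.]
0 12 [354. 354.]
  z 0 -10 [302. 312.]
  z 0 10 [302. 394.]
10 -12 [252. 340.]
10 12 [351. 340.]
  z 10 -10 [302. 301.]
  z 10 10 [302. 379.]
```

Call:
{"op": "jog_arm", "data": {"deltas": [[2,6,-10,0,0,0,0],[0,0,-13,0,0,0,0],[0,0,-2,0,0,0,0],[0,0,-2,0,0,0,0],[0,0,0,0,0,0,0]]}}

```text
t: 5.5
eef_pos: [517.9, -16.8, 67.7]
tcp_rot: [[-0.001, 1.0, 0.01], [0.0, 0.01, -1.0], [-1.0, -0.001, -0.0]]
contact_force: [-0.7, -0.0, 0.3]
grip_width: 0.006
```

Call:
{"op": "jog_arm", "data": {"deltas": [[0,0,-2,0,0,0,0],[0,0,0,0,0,0,0]]}}

```text
t: 5.7
eef_pos: [518.1, -17.0, 66.1]
tcp_rot: [[0.0, 1.0, 0.01], [-0.0, 0.01, -1.0], [-1.0, 0.0, 0.0]]
contact_force: [0.3, -0.1, 0.1]
grip_width: 0.005
```

Call:
{"op": "jog_arm", "data": {"deltas": [[0,0,-2,0,0,0,0],[0,0,0,0,0,0,0]]}}

```text
t: 5.9
eef_pos: [517.9, -17.0, 64.0]
tcp_rot: [[-0.0, 1.0, 0.01], [-0.0, 0.01, -1.0], [-1.0, -0.0, 0.0]]
contact_force: [-1.0, 0.0, -0.3]
grip_width: 0.002
```

Call:
{"op": "jog_arm", "data": {"deltas": [[0,0,-2,0,0,0,0],[0,0,0,0,0,0,0]]}}

```text
t: 6.1
eef_pos: [517.8, -17.0, 61.8]
tcp_rot: [[-0.0, 1.0, 0.01], [0.0, 0.01, -1.0], [-1.0, -0.0, -0.0]]
contact_force: [0.4, -0.4, -0.3]
grip_width: 0.009
```

```bash
python3 - <<'E'
from h import *
s=st();p=snapshot("wrist");save(p["frame"],"w6",(150,100,220,160),3)
p=snapshot("scene");save(p["frame"],"s6",(215,190,70,60),9)
E
```

```text
t 6.1 tcp [517.8 -17.   61.8] yaw 0.57 down [-0.  0.] F [ 0.4 -0.4 -0.3] grip 0.8 j [-10.  23. 105.  -0.  53. -10.]
```

View pics/w6.png

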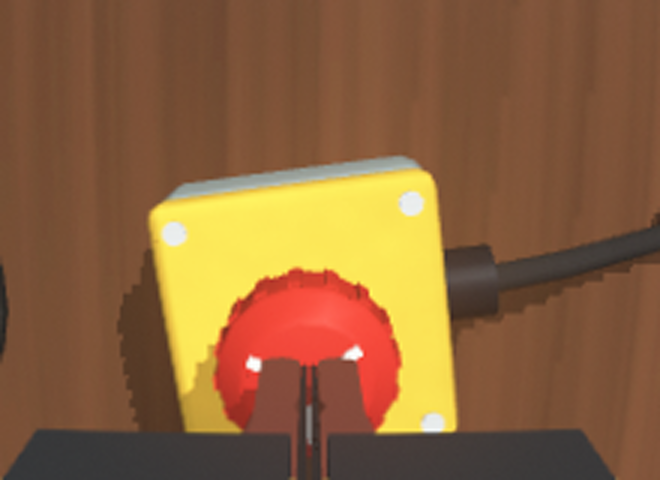

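View pics/s6.png

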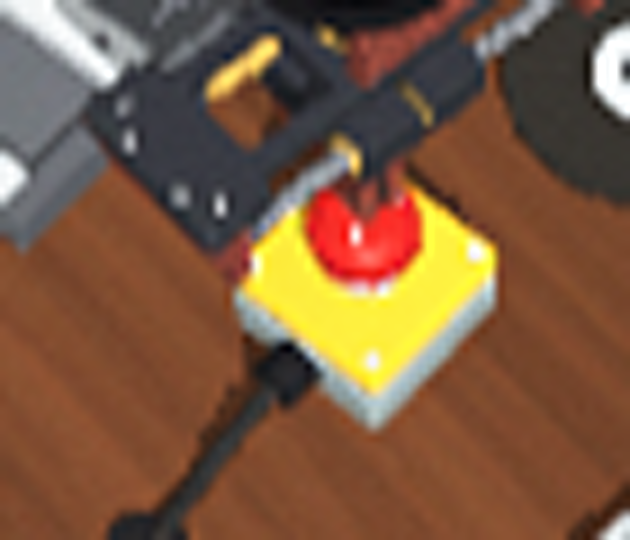

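Call:
{"op": "jog_arm", "data": {"deltas": [[0,0,-2,0,0,0,0],[0,0,0,0,0,0,0]]}}

```text
t: 6.4
eef_pos: [517.8, -17.0, 59.8]
tcp_rot: [[-0.0, 1.0, 0.01], [0.0, 0.01, -1.0], [-1.0, -0.0, -0.0]]
contact_force: [-0.2, 0.1, 0.3]
grip_width: 0.005
```

Call:
{"op": "jog_arm", "data": {"deltas": [[0,0,-2,0,0,0,0],[0,0,0,0,0,0,0]]}}

```text
t: 6.6
eef_pos: [517.8, -17.0, 57.8]
tcp_rot: [[-0.001, 1.0, 0.01], [0.0, 0.01, -1.0], [-1.0, -0.001, -0.0]]
contact_force: [-0.6, -0.3, 0.2]
grip_width: 0.005
```

Call:
{"op": "jog_arm", "data": {"deltas": [[0,0,-2,0,0,0,0],[0,0,0,0,0,0,0]]}}

```text
t: 6.8
eef_pos: [517.8, -17.0, 55.8]
tcp_rot: [[-0.0, 1.0, 0.01], [0.0, 0.01, -1.0], [-1.0, -0.0, -0.0]]
contact_force: [-0.7, -0.0, -0.4]
grip_width: 0.005
```

Call:
{"op": "jog_arm", "data": {"deltas": [[0,0,-2,0,0,0,0],[0,0,0,0,0,0,0]]}}

```text
t: 7.0
eef_pos: [517.8, -17.0, 53.8]
tcp_rot: [[-0.0, 1.0, 0.01], [0.0, 0.01, -1.0], [-1.0, -0.0, -0.0]]
contact_force: [0.3, 0.1, -0.6]
grip_width: 0.003
```

```bash
python3 - <<'E'
from h import *
s=st();p=snapshot("wrist");save(p["frame"],"w7",(150,100,220,160),3)
p=snapshot("scene");save(p["frame"],"s7",(190,150,110,100),6)
E
```

```text
t 7.0 tcp [517.8 -17.   53.8] yaw 0.57 down [-0.  0.] F [ 0.3  0.1 -0.6] grip 0.3 j [-10.  24. 105.  -0.  51. -10.]
```

View pics/w7.png

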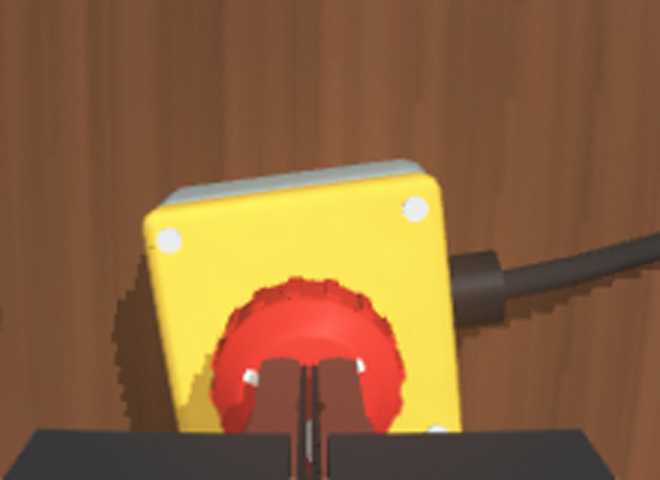

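View pics/s7.png

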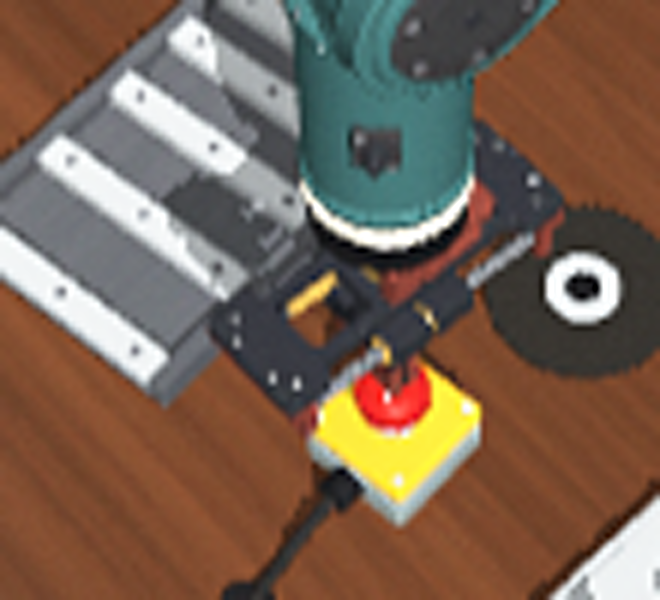

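```bash
python3 - <<'E'
from h import *
from scipy.optimize import least_squares
s=st();p=snapshot("wrist")
P={'w2':(514.8,-23.1,95.3),'w4':(517.7,-13,71.8),'w5':(516.4,-23.4,95.6),'w6':(517.8,-17,61.8),'w7':(517.8,-17,53.8)}
O={'scL':{'w2':(205,189),'w4':(180,241),'w5':(195,187),'w6':(174,233),'w7':(169,241)},
'scR':{'w2':(413,162),'w4':(406,212),'w5':(402,160),'w6':(411,203),'w7':(415,209)},
'mkL':{'w2':(274,293),'w4':(251,364),'w5':(262,288),'w6':(249,362),'w7':(245,375)},
'mkR':{'w2':(372,283),'w4':(358,352),'w5':(360,280),'w6':(362,351),'w7':(365,364)}}
def f(X,o):
    r=[]
    for k,uv in o.items():
        s2=dict(s);s2["eef_pos"]=np.array(P[k]);r+=list((wproj(p,s2,X)-[150,100])*3-uv)
    return np.array(r)
for n,o in O.items():
    q=least_squares(f,[518,-17,50],args=(o,));print(n,np.round(q.x,1),np.round(q.fun,1))
    if n[0]=='m':
        for pair in (('w2','w5','w4'),('w4','w6'),('w6','w7')):
            q=least_squares(f,[518,-17,50],args=({k:o[k] for k in pair},));print('  ',pair,np.round(q.x,1))
E
```

```text
t 7.1 tcp [517.9 -17.   53.9] yaw 0.58 down [-0.  0.] F [ 0.8 -0.  -1. ] grip 0.9 j [-10.  24. 105.  -0.  52. -10.]
scL [487.1   8.7  49.9] [-2.7 -0.8  0.7  0.6  1.6 -0.   0.2  0.7  0.2 -0.6]
scR [543.6  16.5  48.9] [-3.9 -0.3  1.   0.4  1.2  0.3  0.7  0.   0.8 -0.4]
mkL [507.1 -10.5  86.5] [-4.1 -2.1  1.3  0.1  1.2  1.3 -0.2 -0.   1.3  0.6]
   ('w2', 'w5', 'w4') [507.3 -10.2  87.4]
   ('w4', 'w6') [501.6 -41.1   0. ]
   ('w6', 'w7') [506.7 -11.9  82.3]
mkR [530.4  -8.9  83.1] [-4.5 -0.9  2.   1.3  0.8  0.5  0.9 -0.4  0.4 -0.5]
   ('w2', 'w5', 'w4') [530.7  -9.6  80.6]
   ('w4', 'w6') [531.3 -14.7  65.7]
   ('w6', 'w7') [530.2  -8.3  85.1]
```

Call:
{"op": "jog_arm", "data": {"deltas": [[0,0,-2,0,0,0,0],[0,0,0,0,0,0,0]]}}

```text
t: 7.35
eef_pos: [517.8, -17.0, 51.8]
tcp_rot: [[-0.0, 1.0, 0.01], [0.0, 0.01, -1.0], [-1.0, -0.0, -0.0]]
contact_force: [-0.1, -0.1, -0.1]
grip_width: 0.003
```

Call:
{"op": "jog_arm", "data": {"deltas": [[0,0,-2,0,0,0,0],[0,0,0,0,0,0,0]]}}

```text
t: 7.55
eef_pos: [518.1, -17.0, 49.9]
tcp_rot: [[0.0, 1.0, 0.01], [0.0, 0.01, -1.0], [-1.0, 0.0, -0.0]]
contact_force: [-0.5, 0.6, 0.6]
grip_width: 0.005
```

```bash
python3 - <<'E'
from h import *
s=st();p=snapshot("wrist");save(p["frame"],"w8",(100,80,320,240),2.5)
E
```

```text
t 7.55 tcp [518.1 -17.   49.9] yaw 0.57 down [0. 0.] F [-0.5  0.6  0.6] grip 0.4 j [-10.  24. 105.   0.  51. -10.]
```

View pics/w8.png

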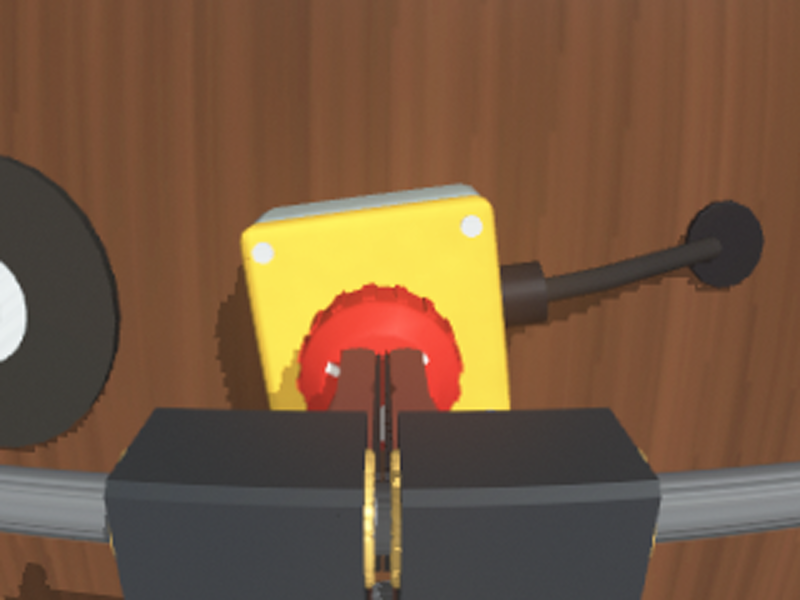

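Call:
{"op": "jog_arm", "data": {"deltas": [[0,0,-2,0,0,0,0],[0,0,0,0,0,0,0]]}}

```text
t: 7.8
eef_pos: [518.1, -17.0, 48.0]
tcp_rot: [[0.0, 1.0, 0.01], [-0.0, 0.01, -1.0], [-1.0, 0.0, 0.0]]
contact_force: [-0.2, -0.8, 1.5]
grip_width: 0.003
```

Call:
{"op": "jog_arm", "data": {"deltas": [[0,0,-2,0,0,0,0],[0,0,0,0,0,0,0]]}}

```text
t: 8.0
eef_pos: [518.1, -17.0, 46.0]
tcp_rot: [[0.0, 1.0, 0.01], [-0.0, 0.01, -1.0], [-1.0, 0.0, 0.0]]
contact_force: [-0.1, 1.3, 3.2]
grip_width: 0.007
```

Call:
{"op": "jog_arm", "data": {"deltas": [[0,0,-2,0,0,0,0],[0,0,0,0,0,0,0]]}}

```text
t: 8.2
eef_pos: [518.1, -17.0, 43.8]
tcp_rot: [[-0.0, 1.0, 0.01], [0.0, 0.01, -1.0], [-1.0, -0.0, -0.0]]
contact_force: [0.2, -0.9, 1.4]
grip_width: 0.007
```

Call:
{"op": "jog_arm", "data": {"deltas": [[0,0,-2,0,0,0,0],[0,0,0,0,0,0,0]]}}

```text
t: 8.4
eef_pos: [518.1, -17.0, 41.9]
tcp_rot: [[0.0, 1.0, 0.01], [-0.0, 0.01, -1.0], [-1.0, 0.0, 0.0]]
contact_force: [0.2, 0.0, 3.8]
grip_width: 0.009
```

Call:
{"op": "jog_arm", "data": {"deltas": [[0,0,-2,0,0,0,0],[0,0,0,0,0,0,0]]}}

```text
t: 8.6
eef_pos: [518.3, -17.0, 41.0]
tcp_rot: [[0.001, 1.0, 0.01], [-0.0, 0.01, -1.0], [-1.0, 0.001, 0.0]]
contact_force: [-3.8, 0.3, 14.3]
grip_width: -0.001
```

Call:
{"op": "jog_arm", "data": {"deltas": [[0,0,-1,0,0,0,0],[0,0,0,0,0,0,0]]}}

```text
t: 8.8
eef_pos: [518.4, -17.1, 40.8]
tcp_rot: [[0.001, 1.0, 0.01], [-0.0, 0.01, -1.0], [-1.0, 0.001, 0.0]]
contact_force: [-4.9, 1.0, 21.4]
grip_width: -0.001
```

Call:
{"op": "jog_arm", "data": {"deltas": [[0,0,10,0,0,0,0],[0,-6,30,0,0,0,0],[0,0,14,0,0,0,0],[0,0,0,0,0,0,0],[0,0,0,0,0,0,0]]}}

```text
t: 9.3
eef_pos: [517.6, -22.9, 92.6]
tcp_rot: [[-0.0, 1.0, 0.01], [0.0, 0.01, -1.0], [-1.0, -0.0, -0.0]]
contact_force: [-0.8, 0.5, -0.4]
grip_width: 0.007
```

```bash
python3 - <<'E'
from h import *
s=st();p=snapshot("wrist");save(p["frame"],"w9",(150,100,220,160),3)
for z in (76,83):print((wproj(p,s,(518.8,-17,z))-[150,100])*3)
print((wproj(p,s,(518.8,-17,47))-[150,100])*3)
E
```

```text
t 9.3 tcp [517.6 -22.9  92.6] yaw 0.57 down [-0.  0.] F [-0.8  0.5 -0.4] grip 0.6 j [-10.  20. 103.   0.  57. -11.]
[307.16276456 309.42514495]
[307.1951095  317.47473394]
[307.04769918 280.72887352]
```

View pics/w9.png

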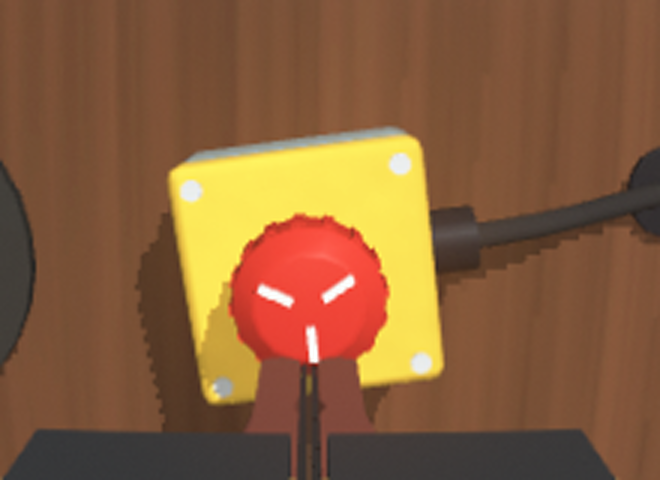

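```bash
python3 - <<'E'
from h import *
t=snapshot("top")
for n,uv in dict(tray=(270,380),A=(165,197),B=(378,372),C=(175,568),D=(380,575),TL=(25,65),TR=(492,45),BR=(515,690),BL=(42,718)).items():
    print(n,np.round(pt(t,(125+uv[0]/7,120+uv[1]/7),15),0))
for n,uv in dict(TL=(338,125),TR=(620,85),BL=(405,585),BR=(692,538)).items():
    print(n,np.round(pt(t,(215+uv[0]/5.5,125+uv[1]/5.5),22),0))
sc=snapshot("scene");save(sc["frame"],"s9",(220,190,60,60),10)
E
```

```text
tray [517. 208.  15.]
A [597. 256.  15.]
B [521. 161.  15.]
C [435. 246.  15.]
D [433. 158.  15.]
TL [654. 318.  15.]
TR [666. 115.  15.]
BR [384.  98.  15.]
BL [370. 301.  15.]
TL [ 602. -135.   22.]
TR [ 626. -291.   22.]
BL [ 349. -173.   22.]
BR [ 376. -330.   22.]
```

View pics/s9.png

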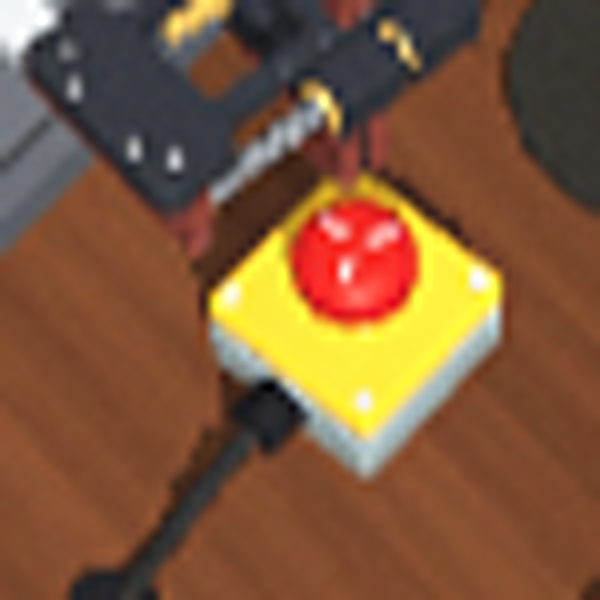

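Call:
{"op": "jog_arm", "data": {"deltas": [[0,0,35,0,0,0,60],[0,20,40,0,0,0,60],[0,40,25,0,0,0,60],[0,45,10,0,0,0,60],[0,45,0,0,0,0,60],[0,40,0,0,0,0,60],[0,23,0,0,0,0,60],[0,0,0,0,0,0,60],[0,0,0,0,0,0,60]]}}

```text
t: 10.35
eef_pos: [517.3, 189.9, 202.0]
tcp_rot: [[-0.002, 1.0, 0.012], [-0.001, 0.012, -1.0], [-1.0, -0.002, 0.001]]
contact_force: [0.6, -0.1, -0.0]
grip_width: 0.681
```

```bash
python3 - <<'E'
from h import *
s=st();p=snapshot("wrist");save(p["frame"],"w10",None,1.5)
E
```

```text
t 10.35 tcp [517.3 189.9 202. ] yaw 0.66 down [-0.002 -0.001] F [ 0.6 -0.1 -0. ] grip 59.9 j [13. 16. 92. -0. 73. 12.]
```

View pics/w10.png

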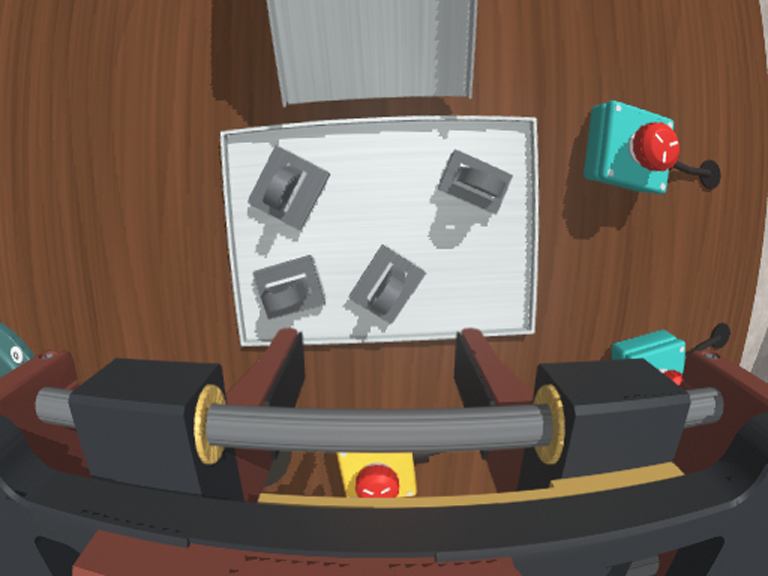

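```bash
cat >> h.py <<'E'
def ortho(p,s,x0,x1,y0,y1,z,k=3):
    # image: col -> x, row -> -y ; k px/mm
    xs=np.arange(x0,x1,1/k);ys=np.arange(y1,y0,-1/k);X,Y=np.meshgrid(xs,ys)
    P=np.stack([X.ravel(),Y.ravel(),np.full(X.size,z)],1)
    T=wpose(p,s);c=(P-T[:3,3])@T[:3,:3];r=np.hypot(c[:,0],c[:,1]);th=np.arctan2(r,c[:,2])
    u=(p["cx"]+p["fx"]*th*c[:,0]/r).reshape(X.shape).astype(np.float32);v=(p["cy"]+p["fy"]*th*c[:,1]/r).reshape(X.shape).astype(np.float32)
    return cv2.remap(p["frame"],u,v,cv2.INTER_CUBIC)
E
python3 - <<'E'
from h import *
s=st();p=snapshot("wrist")
o=ortho(p,s,370,670,90,320,17,2.6);save(o,"o10")
E
```

```text
t 10.4 tcp [517.5 189.3 202.2] yaw 0.59 down [-0.002 -0.001] F [-0.1 -0.6 -0.7] grip 59.9 j [13. 16. 92. -0. 73. 12.]
```

View pics/o10.png

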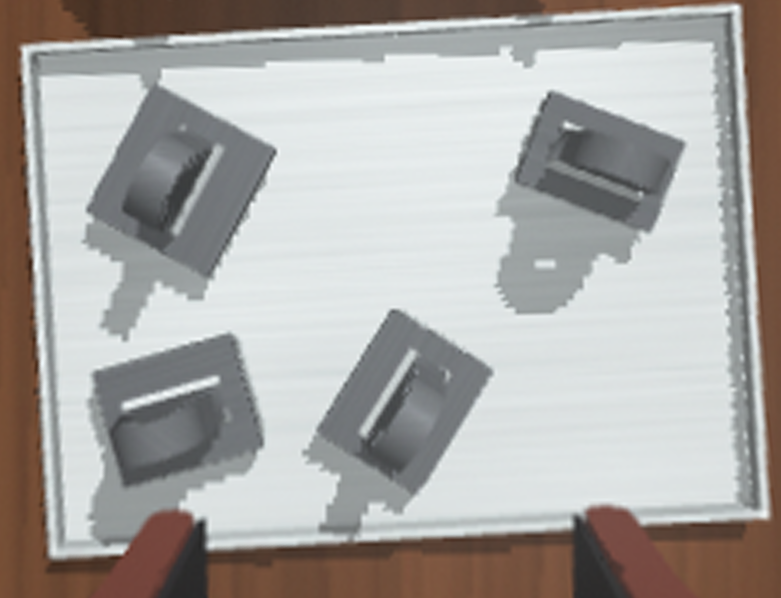

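Call:
{"op": "jog_arm", "data": {"deltas": [[9,8,0,0,0,0.133,40],[9,8,0,0,0,0.133,40],[9,8,-5,0,0,0.133,40],[9,8,-10,0,0,0.133,40],[9,8,-15,0,0,0.133,40],[9,8,-15,0,0,0.133,40],[9,7,-15,0,0,0.133,40],[9,7,-15,0,0,0.133,40],[10,6,-15,0,0,0.133,40],[0,0,0,0,0,0,40],[0,0,0,0,0,0,40]]}}

```text
t: 11.55
eef_pos: [599.7, 256.7, 112.8]
tcp_rot: [[-0.001, 0.36, 0.933], [-0.001, 0.933, -0.36], [-1.0, -0.001, -0.001]]
contact_force: [0.7, -0.4, 0.4]
grip_width: 0.452
```

```bash
python3 - <<'E'
from h import *
s=st();p=snapshot("wrist");save(p["frame"],"w11",None,1.5)
E
```

```text
t 11.55 tcp [599.7 256.7 112.8] yaw 68.88 down [-0.001 -0.001] F [ 0.7 -0.4  0.4] grip 39.8 j [ 17.  29.  84.  -0.  67. -52.]
```

View pics/w11.png

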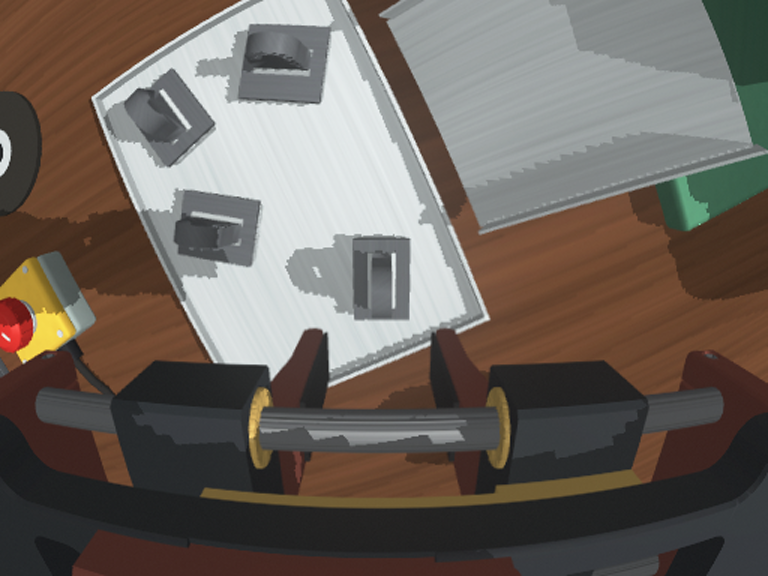

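```bash
python3 - <<'E'
from h import *
s=st();p=snapshot("wrist")
X=wpt(p,s,(382/1.5,279/1.5),17);print(X, "tool",s["tcp_rot"].T@(X-s["eef_pos"]))
save(ortho(p,s,540,660,190,320,17,4),"o11")
E
```

```text
t 11.6 tcp [599.9 256.9 113.4] yaw 68.91 down [-0. -0.] F [-0.1 -0.4  0. ] grip 40.1 j [ 17.  29.  84.  -0.  67. -52.]
[601.05596291 259.02996875  17.        ] tool [96.41863576  2.40868603  0.31522488]
```

View pics/o11.png

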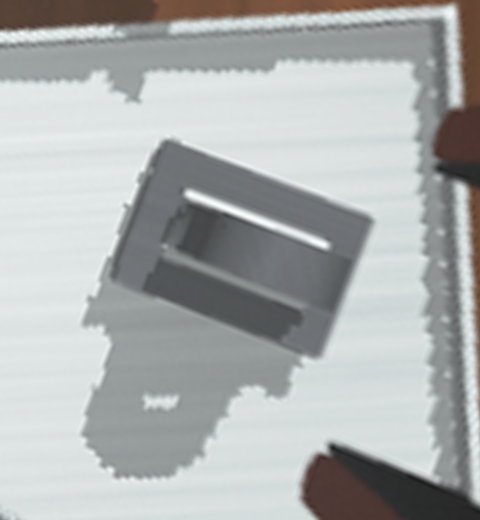

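Call:
{"op": "jog_arm", "data": {"deltas": [[0,1,-30,0,0,0,40],[0,0,-40,0,0,0,40],[0,0,-35,0,0,0,40],[0,0,-12,0,0,0,40],[0,0,0,0,0,0,40]]}}

```text
t: 12.15
eef_pos: [598.7, 258.3, -4.9]
tcp_rot: [[-0.003, 0.357, 0.934], [-0.001, 0.934, -0.357], [-1.0, -0.002, -0.002]]
contact_force: [-0.5, -0.3, 0.9]
grip_width: 0.453
```

Call:
{"op": "jog_arm", "data": {"deltas": [[0,0,-4,0,0,0,40],[0,0,0,0,0,0,0],[0,0,0,0,0,0,0],[0,0,0,0,0,0,0],[0,0,0,0,0,0,0],[0,0,0,0,0,0,0]]}}

```text
t: 12.75
eef_pos: [600.4, 259.0, -7.2]
tcp_rot: [[0.001, 0.356, 0.935], [0.0, 0.935, -0.356], [-1.0, 0.0, 0.001]]
contact_force: [-0.6, -1.2, 4.5]
grip_width: 0.137
```

```bash
python3 - <<'E'
from h import *
s=st();p=snapshot("wrist");save(p["frame"],"w12",None,1.5)
E
```

```text
t 12.75 tcp [600.4 259.   -7.2] yaw 69.16 down [0.001 0.   ] F [-0.6 -1.2  4.5] grip 12.0 j [ 17.  37.  89.  -0.  54. -52.]
```

View pics/w12.png

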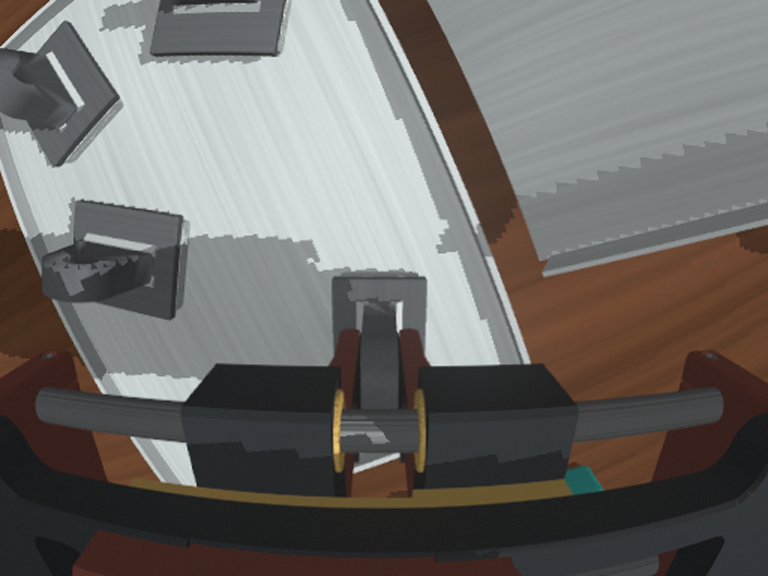

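Call:
{"op": "jog_arm", "data": {"deltas": [[0,0,4,0,0,0,0],[0,0,20,0,0,0,0],[0,0,40,0,0,0,0],[0,0,45,0,0,0,0],[-3,-15,30,0,0,0,0],[-10,-35,15,0,0,-0.13,0],[-11,-45,3,0,0,-0.13,0],[-11,-45,0,0,0,-0.13,0],[-11,-45,0,0,0,-0.13,0],[-11,-45,0,0,0,-0.13,0],[-11,-45,0,0,0,-0.13,0],[-11,-45,0,0,0,-0.13,0]]}}

```text
t: 14.0
eef_pos: [519.7, -62.4, 148.7]
tcp_rot: [[-0.001, 0.958, 0.288], [0.0, 0.288, -0.958], [-1.0, -0.001, -0.001]]
contact_force: [0.9, -0.4, -2.2]
grip_width: 0.136
```

Call:
{"op": "jog_arm", "data": {"deltas": [[-11,-45,0,0,0,-0.13,0],[-11,-45,0,0,0,0,0],[-11,-45,0,0,0,0,0],[-11,-45,0,0,0,0,0],[-11,-45,0,0,0,0,0],[-11,-40,0,0,0,0,0],[-11,-25,0,0,0,0,0],[-5,-15,0,0,0,0,0],[0,0,0,0,0,0,0],[0,0,0,0,0,0,0]]}}

```text
t: 15.0
eef_pos: [439.0, -364.7, 148.6]
tcp_rot: [[-0.0, 0.986, 0.166], [0.002, 0.166, -0.986], [-1.0, -0.0, -0.002]]
contact_force: [0.6, 1.3, -2.5]
grip_width: 0.132
```

```bash
python3 - <<'E'
from h import *
s=st();p=snapshot("wrist");save(p["frame"],"w13",None,1.5)
E
```

```text
t 15.0 tcp [ 439.  -364.7  148.6] yaw 9.55 down [-0.     0.002] F [ 0.6  1.3 -2.5] grip 11.6 j [-47.  20.  93.   0.  67. -56.]
```

View pics/w13.png

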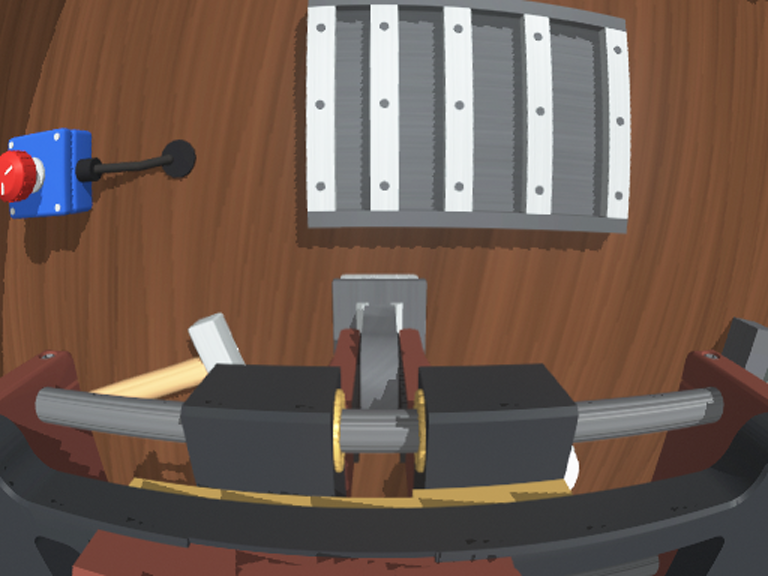

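```bash
python3 - <<'E'
from h import *
s=st();p=snapshot("wrist");np.savez("g13.npz",frame=p["frame"],pos=s["eef_pos"],R=s["tcp_rot"])
px=np.array([[320,27],[384,26],[458,28],[538,36],[617,50],[320,105],[384,104],[459,105],[540,111],[620,121],[320,186],[384,186],[459,187],[539,190],[618,196]])/1.5
W=np.array([wpt(p,s,u,22) for u in px])
# rail centres x offsets, holes y offsets unknown h
gx=np.array([-116,-70,-16,46,116]*3);
from scipy.optimize import least_squares
def f(q):
    c,sn=np.cos(q[2]),np.sin(q[2]);gy=np.repeat([q[3],q[4],-q[3]],5);k=1
    P=np.column_stack([q[0]+k*(c*gx-sn*gy),q[1]+k*(sn*gx+c*gy)]);return (P-W[:,:2]).ravel()
q=least_squares(f,[488,-232,.15,55,0]);print(np.round(q.x,3),np.degrees(q.x[2]));print(np.round(q.fun.reshape(-1,2),1).tolist())
save(ortho(p,s,340,640,-340,-120,22,2.6),"o13")
X=wpt(p,s,(380/1.5,280/1.5),163);print(X,s["tcp_rot"].T@(X-s["eef_pos"]))
E
```

```text
t 15.05 tcp [ 439.1 -364.3  148.7] yaw 9.6 down [-0.     0.002] F [ 0.3 -0.3 -2.9] grip 12.1 j [-47.  20.  93.   0.  67. -56.]
[ 4.92914e+02 -2.30523e+02  1.69000e-01  6.02280e+01 -1.38000e-01] 9.69388561371293
[[0.6, -0.0], [-0.0, 0.2], [-0.1, -0.2], [-0.3, -0.3], [-0.1, 0.3], [-0.1, 0.3], [0.1, 0.4], [0.1, -0.2], [-0.1, -0.2], [-0.4, -0.3], [0.3, -0.3], [0.2, 0.2], [-0.2, 0.1], [0.0, -0.1], [0.0, 0.2]]
[ 436.66160396 -339.10811049  163.        ] [-14.22449091   1.74642559 -25.2564308 ]
```

View pics/o13.png

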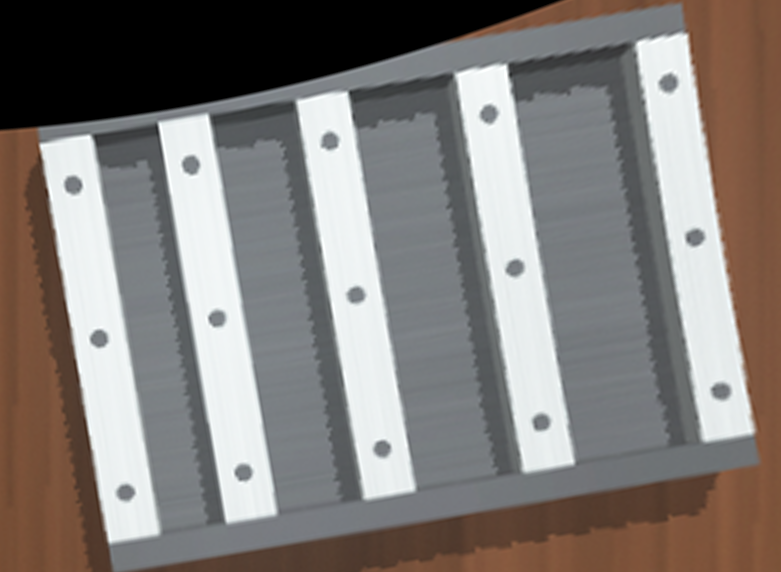

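Call:
{"op": "jog_arm", "data": {"deltas": [[2,30,0,0,0,0.002,0],[3,40,-10,0,0,0,0],[3,40,-30,0,0,0,0],[1,15,-30,0,0,0,0],[0,0,-25,0,0,0,0],[0,0,-10,0,0,0,0],[0,0,0,0,0,0,0],[0,0,0,0,0,0,0],[0,0,0,0,0,0,0]]}}

```text
t: 16.0
eef_pos: [449.1, -242.1, 45.3]
tcp_rot: [[0.002, 0.986, 0.168], [-0.002, 0.168, -0.986], [-1.0, 0.002, 0.002]]
contact_force: [-0.1, -0.9, -2.2]
grip_width: 0.134
```

```bash
cat >> h.py <<'E'
G0=np.array([491.2,-230.8]);GY=np.radians(9.69)
def gauge_tcp(s):
    d=s["eef_pos"][:2]-G0;c,sn=np.cos(GY),np.sin(GY);return np.array([c*d[0]+sn*d[1],-sn*d[0]+c*d[1]])
E
python3 - <<'E'
from h import *
s=st();p=snapshot("wrist");s=observe();save(p["frame"],"w14",None,1.5);print(gauge_tcp(s),s["eef_pos"])
E
```

```text
t 16.0 tcp [ 449.1 -242.1   45.3] yaw 9.66 down [ 0.002 -0.002] F [-0.1 -0.9 -2.2] grip 11.8 j [-36.  24. 106.  -0.  50. -46.]
[-43.47103997  -3.96159839] [ 449.0159731  -242.02200749   45.29452955]
```

View pics/w14.png

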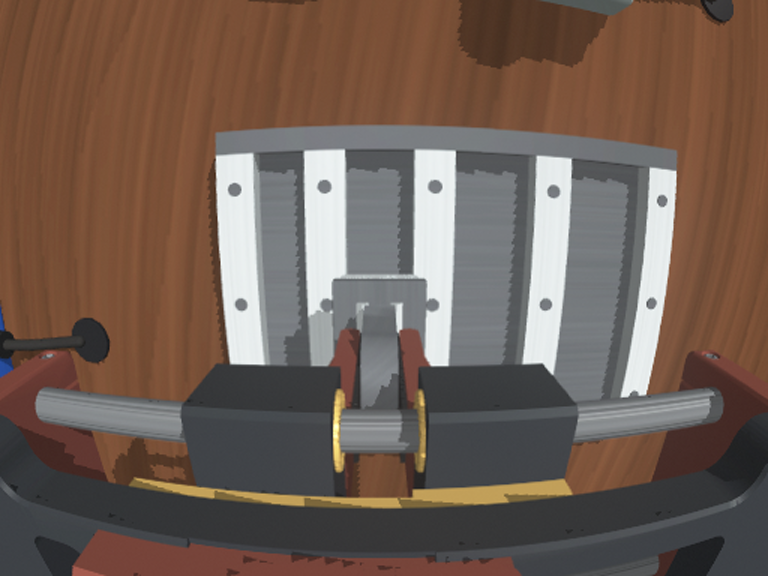

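Call:
{"op": "jog_arm", "data": {"deltas": [[0,3,-15,0,0,0,0],[0,0,-12,0,0,0,0],[0,0,0,0,0,0,0],[0,0,0,0,0,0,0]]}}

```text
t: 16.45
eef_pos: [447.8, -238.2, 17.1]
tcp_rot: [[-0.0, 0.986, 0.168], [0.0, 0.168, -0.986], [-1.0, -0.0, -0.0]]
contact_force: [-0.3, -0.4, -2.5]
grip_width: 0.138
```

```bash
python3 - <<'E'
from h import *
s=st();p=snapshot("wrist");s=observe();save(p["frame"],"w15",(150,90,220,160),3.5);print(gauge_tcp(s),s["eef_pos"])
E
```

```text
t 16.45 tcp [ 447.8 -238.2   17.1] yaw 9.67 down [-0.  0.] F [-0.3 -0.4 -2.5] grip 12.1 j [-36.  26. 108.  -0.  46. -45.]
[-43.71807089  -0.21642832] [ 448.14208954 -238.37184988   17.33861336]
```

View pics/w15.png

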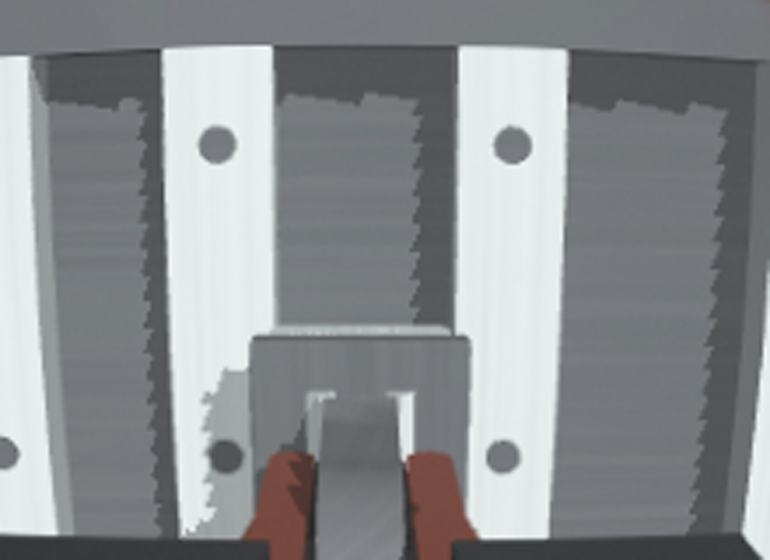

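Call:
{"op": "jog_arm", "data": {"deltas": [[0.8,0.1,0,0,0,0,0],[0,0,-3,0,0,0,0],[0,0,-3,0,0,0,0],[0,0,-2,0,0,0,0],[0,0,0,0,0,0,0]]}}

```text
t: 17.0
eef_pos: [448.5, -237.7, 8.7]
tcp_rot: [[-0.001, 0.986, 0.168], [0.0, 0.168, -0.986], [-1.0, -0.001, -0.001]]
contact_force: [0.4, -0.1, -2.6]
grip_width: 0.133
```

Call:
{"op": "jog_arm", "data": {"deltas": [[0,0,-2,0,0,0,0],[0,0,-2,0,0,0,0],[0,0,0,0,0,0,0]]}}

```text
t: 17.3
eef_pos: [448.7, -237.9, 4.8]
tcp_rot: [[-0.0, 0.986, 0.168], [0.0, 0.168, -0.986], [-1.0, -0.0, -0.0]]
contact_force: [0.4, 0.7, -3.2]
grip_width: 0.134
```

Call:
{"op": "jog_arm", "data": {"deltas": [[0,0,-1,0,0,0,0],[0,0,0,0,0,0,0]]}}

```text
t: 17.5
eef_pos: [448.8, -238.0, 4.5]
tcp_rot: [[-0.0, 0.986, 0.168], [-0.0, 0.168, -0.986], [-1.0, -0.0, 0.0]]
contact_force: [-1.1, 0.8, 3.3]
grip_width: 0.138
```

```bash
python3 - <<'E'
from h import *
s=st();p=snapshot("wrist");s=observe();save(p["frame"],"w16",(150,90,220,160),3.5);print(gauge_tcp(s),s["eef_pos"])
E
```

```text
t 17.5 tcp [ 448.8 -238.     4.5] yaw 9.69 down [-0. -0.] F [-1.1  0.8  3.3] grip 12.2 j [-36.  27. 108.  -0.  44. -45.]
[-4.30101417e+01  3.89903588e-02] [ 448.79692723 -238.00091853    4.53146498]
```

View pics/w16.png

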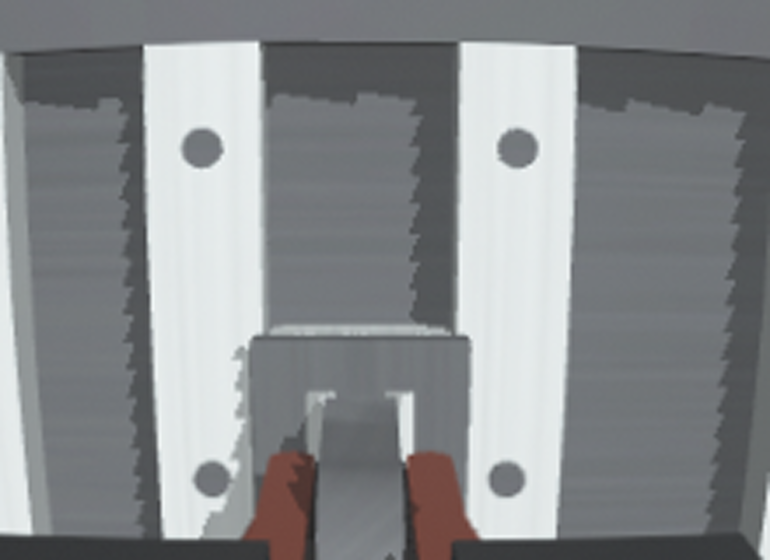

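Call:
{"op": "jog_arm", "data": {"deltas": [[0,0,0,0,0,0,30],[0,0,0,0,0,0,30],[0,0,0,0,0,0,30],[0,0,20,0,0,0,30],[0,0,40,0,0,0,30],[0,0,50,0,0,0,40],[0,-20,40,0,0,0,40],[0,-40,10,0,0,0,40],[0,-20,0,0,0,0,40],[0,0,0,0,0,0,40]]}}

```text
t: 18.55
eef_pos: [448.8, -320.4, 163.7]
tcp_rot: [[0.0, 0.986, 0.166], [-0.001, 0.166, -0.986], [-1.0, 0.0, 0.001]]
contact_force: [-0.1, 0.8, 0.3]
grip_width: 0.454
```

```bash
python3 - <<'E'
from h import *
s=st();p=snapshot("wrist");save(p["frame"],"w17",None,1.5)
E
```

```text
t 18.55 tcp [ 448.8 -320.4  163.7] yaw 9.53 down [ 0.    -0.001] F [-0.1  0.8  0.3] grip 40.0 j [-43.  18.  94.  -0.  68. -52.]
```

View pics/w17.png

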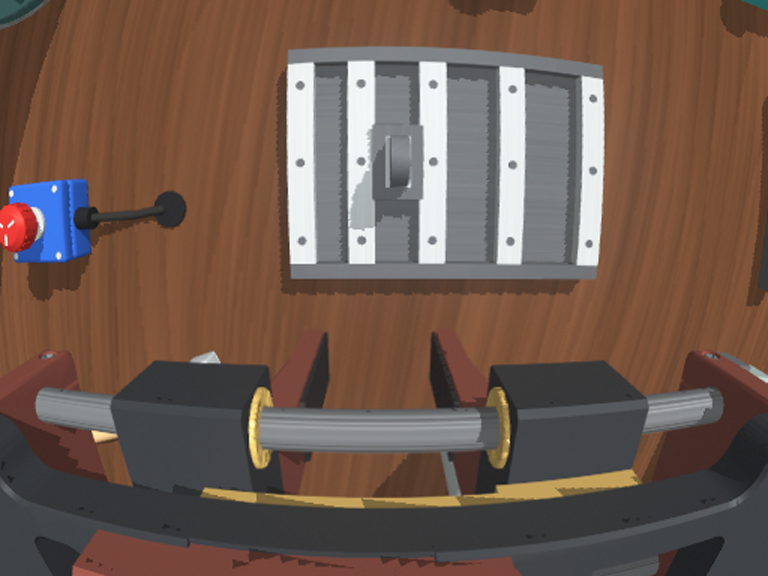

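Call:
{"op": "jog_arm", "data": {"deltas": [[0,47,0,0,0,0,40],[-1,48,0,0,0,0,40],[-1,48,0,0,0,0,40],[-1,48,0,0,0,0,40],[-1,48,0,0,0,-0.092,40],[-1,48,0,0,0,-0.092,40],[-1,48,0,0,0,-0.092,40],[-1,48,0,0,0,-0.092,40],[-1,48,0,0,0,-0.092,40],[-1,48,-10,0,0,-0.092,40],[-1,48,-20,0,0,-0.092,40],[0,40,-20,0,0,0,40]]}}

```text
t: 19.8
eef_pos: [435.8, 249.7, 113.0]
tcp_rot: [[-0.003, 0.889, -0.459], [-0.0, -0.459, -0.889], [-1.0, -0.002, 0.002]]
contact_force: [1.0, -0.3, -0.5]
grip_width: 0.448
```

Call:
{"op": "jog_arm", "data": {"deltas": [[0,0,0,0,0,0,40],[0,0,0,0,0,0,40]]}}

```text
t: 20.0
eef_pos: [435.7, 247.5, 113.0]
tcp_rot: [[-0.005, 0.891, -0.454], [-0.002, -0.455, -0.891], [-1.0, -0.004, 0.004]]
contact_force: [0.2, -0.2, 0.2]
grip_width: 0.459
```

```bash
python3 - <<'E'
from h import *
s=st();p=snapshot("wrist");save(p["frame"],"w18",None,1.5);save(ortho(p,s,360,660,90,320,17,2.6),"o18")
E
```

```text
t 20.0 tcp [435.7 247.5 113. ] yaw -27.03 down [-0.005 -0.002] F [ 0.2 -0.2  0.2] grip 40.4 j [ 22.  18. 104.   0.  59.  49.]
```

View pics/w18.png

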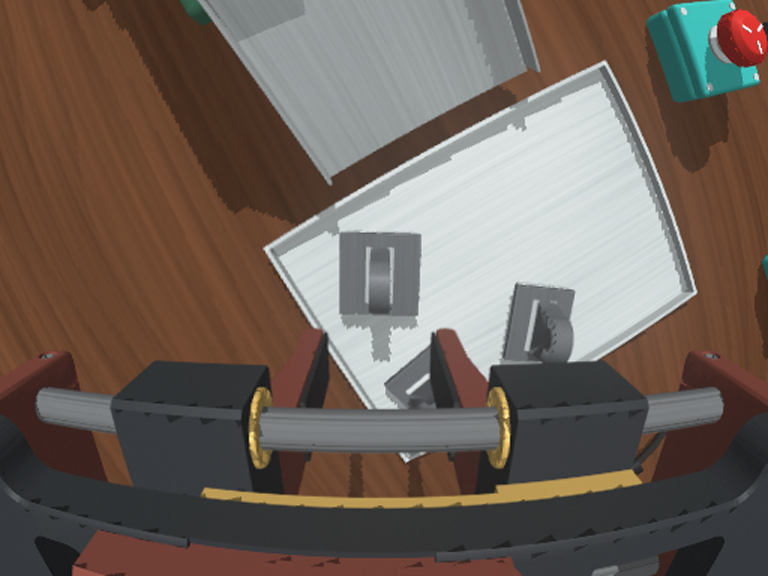

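View pics/o18.png

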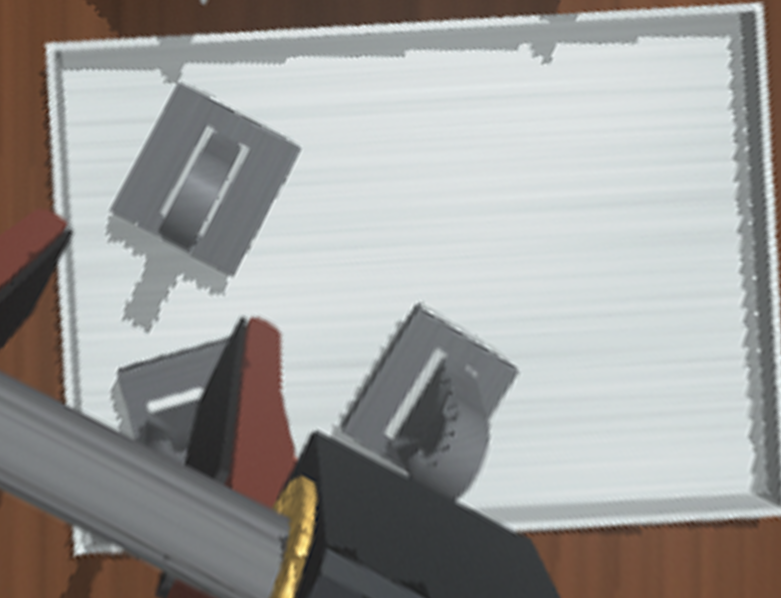

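Call:
{"op": "jog_arm", "data": {"deltas": [[2,4,-30,0,0,0,40],[0,0,-40,0,0,0,40],[0,0,-35,0,0,0,40],[0,0,-14,0,0,0,40],[0,0,0,0,0,0,40],[0,0,0,0,0,0,0],[0,0,0,0,0,0,0],[0,0,0,0,0,0,0],[0,0,0,0,0,0,0],[0,0,0,0,0,0,0]]}}

```text
t: 21.05
eef_pos: [441.2, 251.4, -3.2]
tcp_rot: [[0.001, 0.889, -0.457], [0.001, -0.457, -0.889], [-1.0, 0.001, -0.001]]
contact_force: [-1.8, -0.7, 7.9]
grip_width: 0.135
```

```bash
python3 - <<'E'
from h import *
s=st();p=snapshot("wrist");save(p["frame"],"w19",None,1.5)
E
```

```text
t 21.05 tcp [441.2 251.4  -3.2] yaw -27.21 down [0.001 0.001] F [-1.8 -0.7  7.9] grip 11.8 j [ 22.  28. 109.   0.  43.  49.]
```

View pics/w19.png

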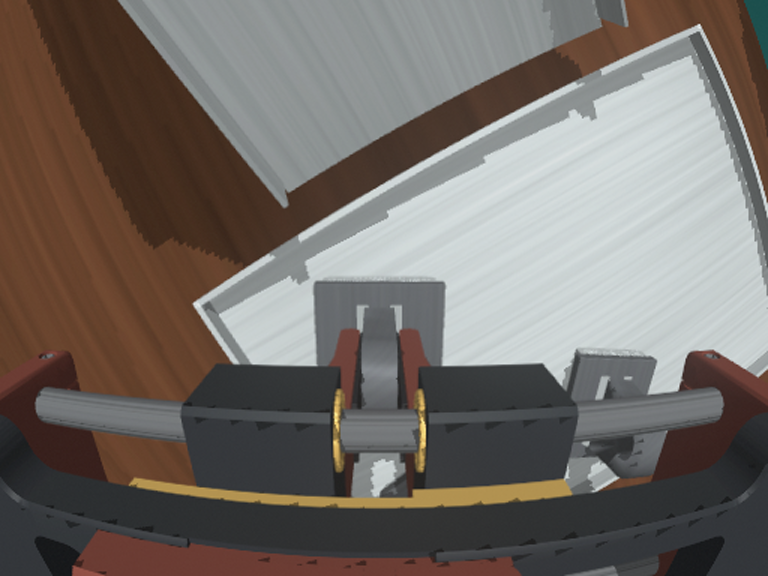

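Call:
{"op": "jog_arm", "data": {"deltas": [[0,0,5,0,0,0,0],[0,0,25,0,0,0,0],[0,0,45,0,0,0,0],[2,-10,45,0,0,0,0],[10,-34,10,0,0,0.092,0],[12,-44,0,0,0,0.092,0],[12,-44,0,0,0,0.092,0],[12,-44,0,0,0,0.092,0],[12,-44,0,0,0,0.092,0],[12,-44,0,0,0,0.092,0],[12,-44,0,0,0,0.092,0],[12,-44,0,0,0,0,0]]}}

```text
t: 22.3
eef_pos: [536.7, -102.6, 126.0]
tcp_rot: [[-0.0, 0.985, 0.171], [0.0, 0.171, -0.985], [-1.0, -0.0, -0.0]]
contact_force: [0.5, -0.4, -1.8]
grip_width: 0.132
```

Call:
{"op": "jog_arm", "data": {"deltas": [[12,-44,0,0,0,0,0],[12,-44,0,0,0,0,0],[10,-28,0,0,0,0,0],[0,0,-20,0,0,0,0],[0,0,-30,0,0,0,0],[0,0,-25,0,0,0,0],[0,0,0,0,0,0,0],[0,0,0,0,0,0,0]]}}

```text
t: 23.1
eef_pos: [570.5, -216.6, 50.9]
tcp_rot: [[-0.001, 0.986, 0.168], [0.001, 0.168, -0.986], [-1.0, -0.001, -0.001]]
contact_force: [1.2, -0.4, -2.7]
grip_width: 0.139
```

```bash
python3 - <<'E'
from h import *
s=st();p=snapshot("wrist");s=observe();save(p["frame"],"w20",None,1.5);print(gauge_tcp(s),s["eef_pos"])
E
```

```text
t 23.1 tcp [ 570.5 -216.6   50.9] yaw 9.69 down [-0.001  0.001] F [ 1.2 -0.4 -2.7] grip 12.2 j [-27.  30.  93.  -0.  57. -37.]
[8.14008504e+01 6.64720135e-02] [ 571.42830474 -217.0333018    51.84057669]
```

View pics/w20.png

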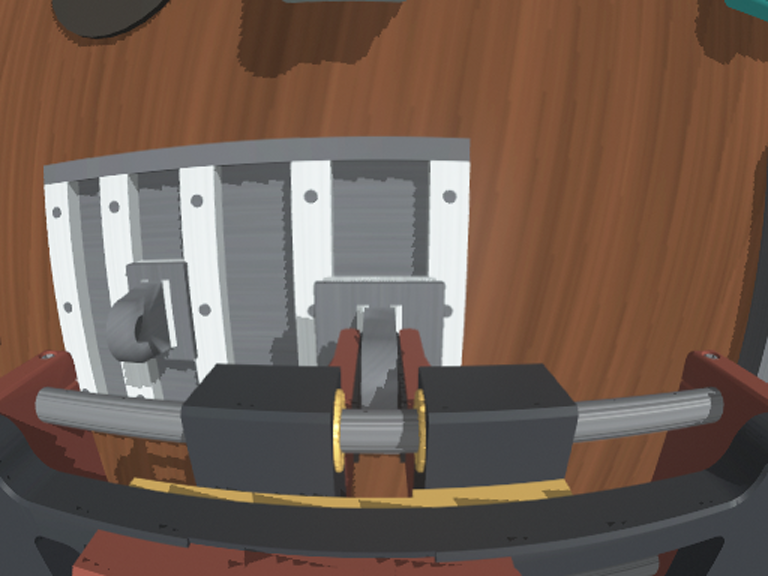

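Call:
{"op": "jog_arm", "data": {"deltas": [[0,0,-15,0,0,0,0],[0,0,-15,0,0,0,0],[0,0,0,0,0,0,0],[0,0,0,0,0,0,0]]}}

```text
t: 23.55
eef_pos: [571.7, -217.1, 22.2]
tcp_rot: [[0.001, 0.986, 0.168], [-0.001, 0.168, -0.986], [-1.0, 0.001, 0.001]]
contact_force: [-0.1, 0.9, -1.8]
grip_width: 0.137
```

```bash
python3 - <<'E'
from h import *
s=st();p=snapshot("wrist");s=observe();save(p["frame"],"w21",(150,90,220,160),3.5);print(gauge_tcp(s),s["eef_pos"])
E
```

```text
t 23.55 tcp [ 571.7 -217.1   22.2] yaw 9.69 down [ 0.001 -0.001] F [-0.1  0.9 -1.8] grip 12.0 j [-27.  32.  94.  -0.  54. -37.]
[81.81359153 -0.26613222] [ 571.89114031 -217.29168923   22.38717353]
```

View pics/w21.png

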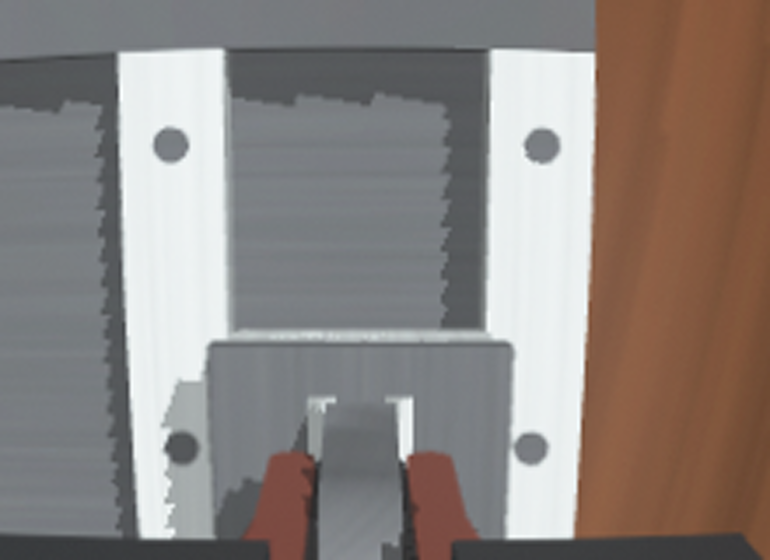

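Call:
{"op": "jog_arm", "data": {"deltas": [[-0.6,-0.1,-3,0,0,0,0],[0,0,-3,0,0,0,0],[0,0,-3,0,0,0,0],[0,0,0,0,0,0,0]]}}

```text
t: 24.0
eef_pos: [569.9, -216.8, 11.4]
tcp_rot: [[-0.001, 0.986, 0.168], [0.0, 0.168, -0.986], [-1.0, -0.001, -0.0]]
contact_force: [-0.6, -0.3, -3.0]
grip_width: 0.134
```

Call:
{"op": "jog_arm", "data": {"deltas": [[0,0,-2,0,0,0,0],[0,0,-2,0,0,0,0],[0,0,0,0,0,0,0]]}}

```text
t: 24.3
eef_pos: [570.3, -217.0, 7.9]
tcp_rot: [[0.0, 0.986, 0.168], [-0.0, 0.168, -0.986], [-1.0, 0.0, 0.0]]
contact_force: [-0.3, 0.6, -1.6]
grip_width: 0.137
```

Call:
{"op": "jog_arm", "data": {"deltas": [[0,0,-1,0,0,0,0],[0,0,0,0,0,0,0]]}}

```text
t: 24.5
eef_pos: [570.3, -217.0, 7.8]
tcp_rot: [[0.0, 0.986, 0.168], [-0.0, 0.168, -0.986], [-1.0, 0.0, 0.0]]
contact_force: [-3.3, 0.7, 7.5]
grip_width: 0.132
```

Call:
{"op": "jog_arm", "data": {"deltas": [[0,0,-1,0,0,0,0],[0,0,0,0,0,0,0]]}}

```text
t: 24.7
eef_pos: [570.4, -217.0, 7.7]
tcp_rot: [[0.0, 0.986, 0.168], [-0.0, 0.168, -0.986], [-1.0, 0.0, 0.0]]
contact_force: [-5.0, 1.8, 16.5]
grip_width: 0.135
```

Call:
{"op": "jog_arm", "data": {"deltas": [[0,0,-1,0,0,0,0],[0,0,0,0,0,0,0]]}}

```text
t: 24.9
eef_pos: [570.4, -217.0, 7.7]
tcp_rot: [[0.001, 0.986, 0.168], [-0.001, 0.168, -0.986], [-1.0, 0.001, 0.001]]
contact_force: [-6.4, 2.1, 24.1]
grip_width: 0.138
```

Call:
{"op": "jog_arm", "data": {"deltas": [[0,0,2.5,0,0,0,0],[0,0,0,0,0,0,30],[0,0,0,0,0,0,30],[0,0,0,0,0,0,30],[0,0,20,0,0,0,30],[0,0,40,0,0,0,30],[0,0,50,0,0,0,40],[0,-20,40,0,0,0,40],[0,-40,10,0,0,0,40],[0,0,0,0,0,0,40],[0,0,0,0,0,0,40]]}}

```text
t: 26.0
eef_pos: [570.0, -277.5, 167.1]
tcp_rot: [[-0.0, 0.986, 0.167], [0.0, 0.167, -0.986], [-1.0, -0.0, -0.0]]
contact_force: [-0.2, 0.3, -0.3]
grip_width: 0.459
```

```bash
python3 - <<'E'
from h import *
s=st();p=snapshot("wrist");save(p["frame"],"w22",None,1.5);save(ortho(p,s,370,640,-340,-120,30,2.6),"o22")
E
```

```text
t 26.0 tcp [ 570.  -277.5  167.1] yaw 9.59 down [-0.  0.] F [-0.2  0.3 -0.3] grip 40.4 j [-32.  24.  84.   0.  72. -42.]
```

View pics/w22.png

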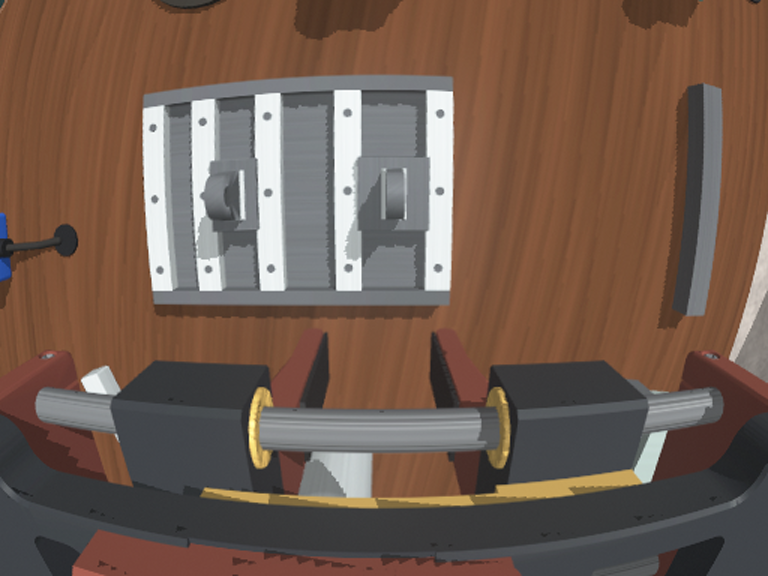

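View pics/o22.png

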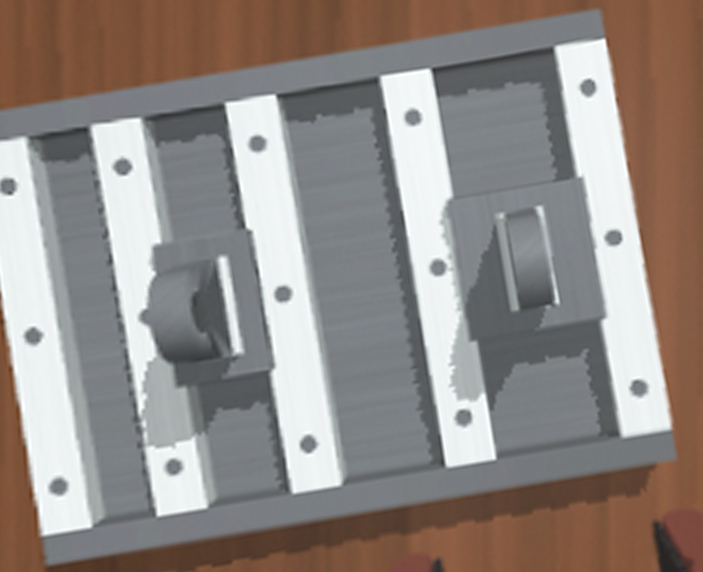

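Call:
{"op": "jog_arm", "data": {"deltas": [[-4,40,0,0,0,0,40],[-5,46,0,0,0,-0.094,40],[-5,46,0,0,0,-0.094,40],[-5,46,0,0,0,-0.094,40],[-5,46,0,0,0,-0.094,40],[-5,46,0,0,0,-0.094,40],[-5,46,-10,0,0,-0.094,40],[-5,46,-15,0,0,-0.094,40],[-4,46,-15,0,0,-0.094,40],[-3,30,-14,0,0,0,40],[0,0,0,0,0,0,40],[0,0,0,0,0,0,40]]}}

```text
t: 27.25
eef_pos: [522.4, 161.8, 112.2]
tcp_rot: [[-0.003, 0.837, -0.548], [-0.001, -0.548, -0.837], [-1.0, -0.002, 0.002]]
contact_force: [0.0, 0.5, 0.7]
grip_width: 0.453
```

```bash
python3 - <<'E'
from h import *
s=st();p=snapshot("wrist");save(p["frame"],"w23",None,1.5);save(ortho(p,s,400,660,90,300,17,3),"o23")
E
```

```text
t 27.25 tcp [522.4 161.8 112.2] yaw -33.23 down [-0.003 -0.001] F [0.  0.5 0.7] grip 39.9 j [10. 21. 98. -0. 61. 43.]
```

View pics/w23.png

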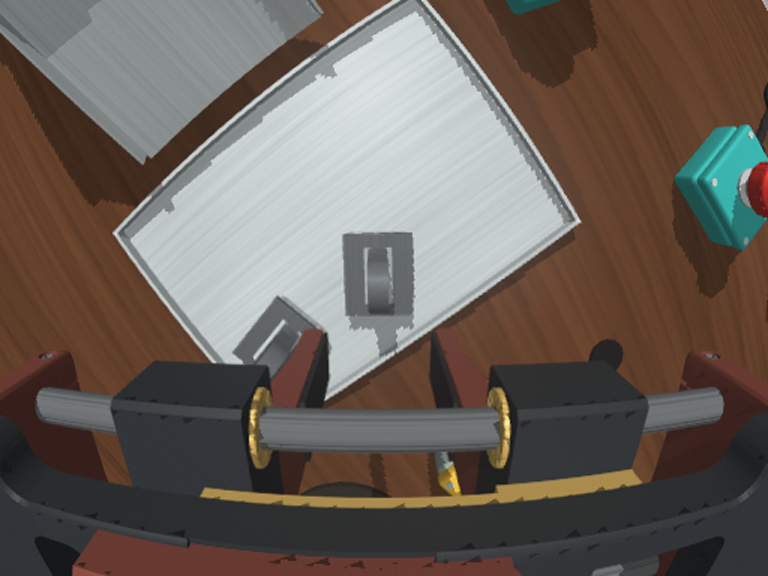

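View pics/o23.png

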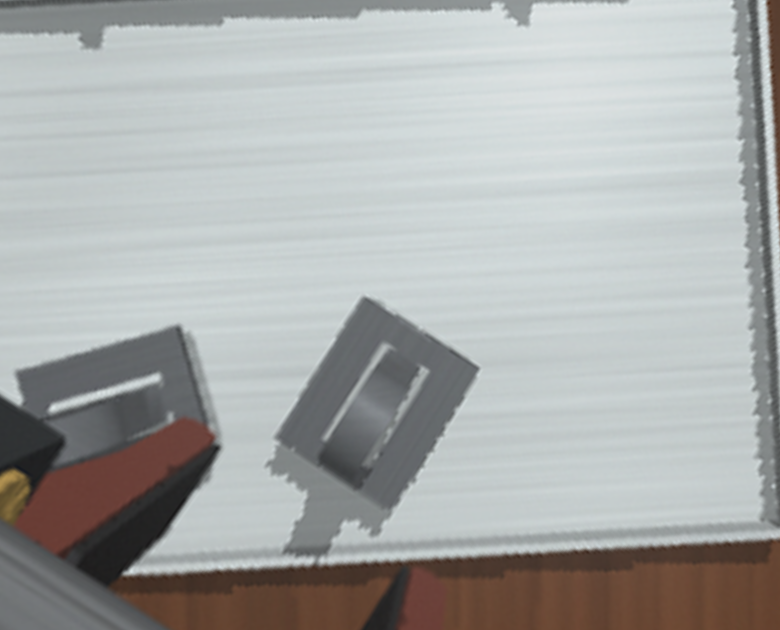

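Call:
{"op": "jog_arm", "data": {"deltas": [[2,4.4,-30,0,0,0,40],[0,0,-40,0,0,0,40],[0,0,-30,0,0,0,40],[0,0,-12,0,0,0,40],[0,0,0,0,0,0,40]]}}

```text
t: 27.8
eef_pos: [525.2, 164.2, 0.3]
tcp_rot: [[-0.003, 0.834, -0.552], [-0.001, -0.552, -0.834], [-1.0, -0.002, 0.002]]
contact_force: [0.1, 1.1, 0.1]
grip_width: 0.459
```

Call:
{"op": "jog_arm", "data": {"deltas": [[0,0,0,0,0,0,40],[0,0,0,0,0,0,0],[0,0,0,0,0,0,0],[0,0,0,0,0,0,0],[0,0,0,0,0,0,0],[0,0,0,0,0,0,0]]}}

```text
t: 28.4
eef_pos: [526.3, 165.7, 1.9]
tcp_rot: [[0.0, 0.835, -0.55], [0.0, -0.55, -0.835], [-1.0, 0.0, -0.0]]
contact_force: [-1.6, 0.5, 5.8]
grip_width: 0.135
```

```bash
python3 - <<'E'
from h import *
s=st();p=snapshot("wrist");save(p["frame"],"w24",None,1.5)
E
```

```text
t 28.4 tcp [526.3 165.7   1.9] yaw -33.4 down [0. 0.] F [-1.6  0.5  5.8] grip 11.8 j [ 10.  30. 103.   0.  47.  44.]
```

View pics/w24.png

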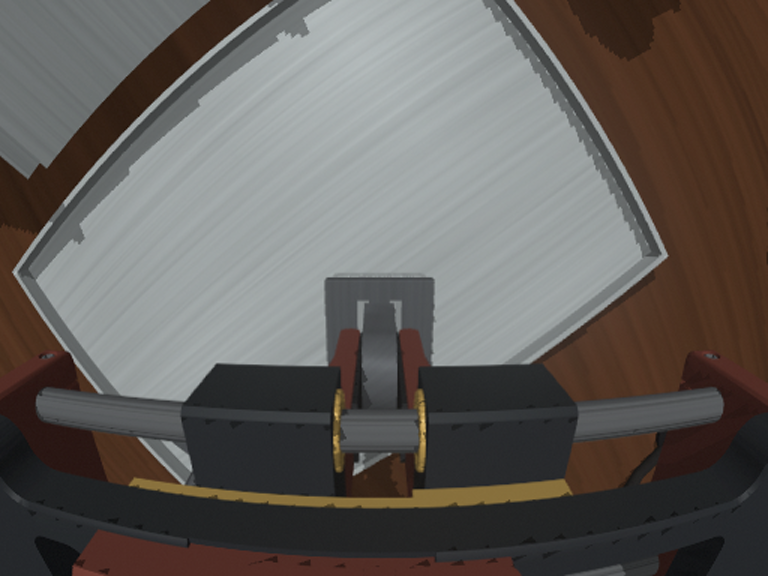

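Call:
{"op": "jog_arm", "data": {"deltas": [[0,0,5,0,0,0,0],[0,0,25,0,0,0,0],[0,0,45,0,0,0,0],[0,-8,40,0,0,0,0],[-3,-40,5,0,0,0.094,0],[-3,-45,0,0,0,0.094,0],[-3,-45,0,0,0,0.094,0],[-4,-45,0,0,0,0.094,0],[-3,-45,0,0,0,0.094,0],[-4,-45,0,0,0,0.094,0],[-3,-45,0,0,0,0.094,0],[-3,-40,0,0,0,0.094,0]]}}

```text
t: 29.65
eef_pos: [499.5, -194.6, 121.3]
tcp_rot: [[-0.0, 0.985, 0.171], [-0.0, 0.171, -0.985], [-1.0, -0.0, 0.0]]
contact_force: [0.7, -0.1, -1.9]
grip_width: 0.137
```

Call:
{"op": "jog_arm", "data": {"deltas": [[0,0,-20,0,0,0,0],[0,0,-30,0,0,0,0],[0,0,-20,0,0,0,0],[0,0,0,0,0,0,0],[0,0,0,0,0,0,0]]}}

```text
t: 30.15
eef_pos: [499.9, -192.4, 51.3]
tcp_rot: [[-0.001, 0.986, 0.168], [0.0, 0.168, -0.986], [-1.0, -0.001, -0.001]]
contact_force: [0.3, -0.3, -1.7]
grip_width: 0.137
```

```bash
python3 - <<'E'
from h import *
s=st();p=snapshot("wrist");s=observe();save(p["frame"],"w25",None,1.5);print(gauge_tcp(s),s["eef_pos"])
E
```

```text
t 30.15 tcp [ 499.9 -192.4   51.3] yaw 9.69 down [-0.001  0.   ] F [ 0.3 -0.3 -1.7] grip 12.1 j [-28.  25. 103.  -0.  52. -38.]
[15.76876768 35.9865044 ] [ 500.68663981 -192.67276304   52.0483243 ]
```

View pics/w25.png

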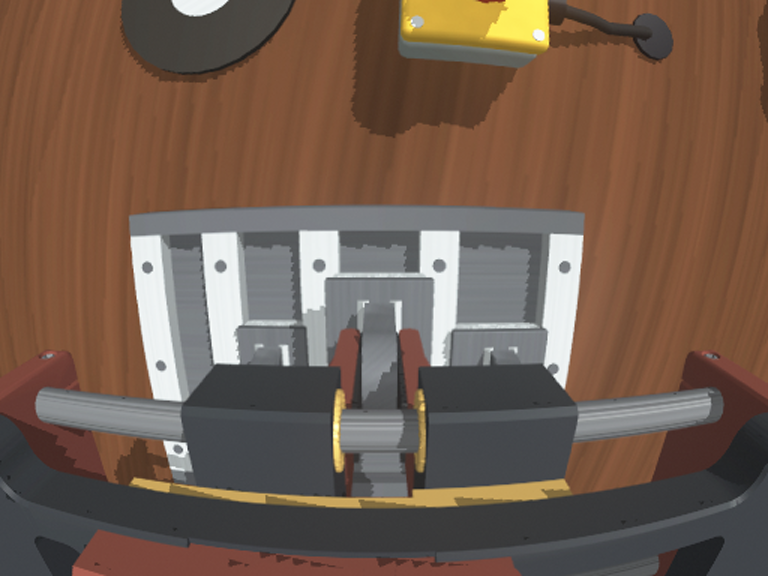

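Call:
{"op": "jog_arm", "data": {"deltas": [[0,0,-15,0,0,0,0],[0,0,-12,0,0,0,0],[0,0,0,0,0,0,0],[0,0,0,0,0,0,0]]}}

```text
t: 30.6
eef_pos: [500.3, -192.4, 24.7]
tcp_rot: [[-0.0, 0.986, 0.168], [0.0, 0.168, -0.986], [-1.0, -0.0, -0.0]]
contact_force: [-0.3, 0.5, -2.6]
grip_width: 0.138
```

```bash
python3 - <<'E'
from h import *
s=st();p=snapshot("wrist");s=observe();save(p["frame"],"w26",(150,110,220,140),3.5);print(gauge_tcp(s),s["eef_pos"])
E
```

```text
t 30.6 tcp [ 500.3 -192.4   24.7] yaw 9.7 down [-0.  0.] F [-0.3  0.5 -2.6] grip 12.2 j [-28.  27. 104.  -0.  49. -38.]
[15.70857906 36.04629268] [ 500.6172465  -192.62395855   24.88561332]
```

View pics/w26.png

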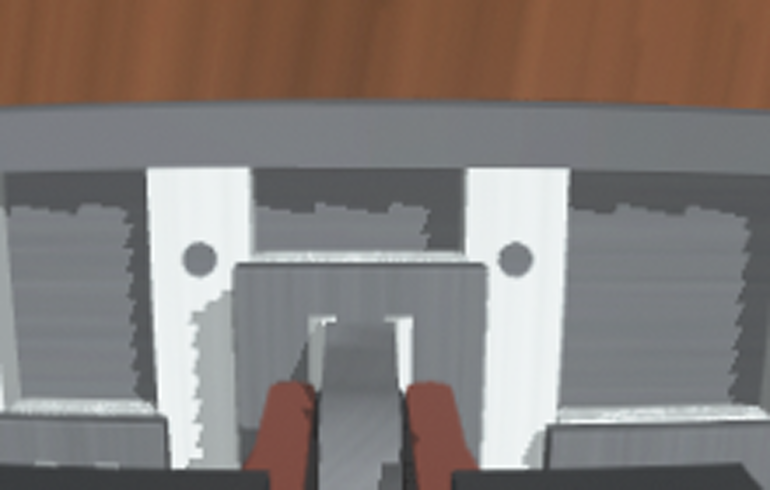

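Call:
{"op": "jog_arm", "data": {"deltas": [[-0.6,-0.1,-2,0,0,0,0],[0,0,-3,0,0,0,0],[0,0,-2,0,0,0,0],[0,0,0,0,0,0,0]]}}

```text
t: 31.05
eef_pos: [499.4, -192.5, 17.1]
tcp_rot: [[-0.001, 0.986, 0.168], [0.0, 0.168, -0.986], [-1.0, -0.001, -0.0]]
contact_force: [-0.3, 0.4, -2.6]
grip_width: 0.137
```

Call:
{"op": "jog_arm", "data": {"deltas": [[0,0,-2,0,0,0,0],[0,0,-1.5,0,0,0,0],[0,0,0,0,0,0,0]]}}

```text
t: 31.35
eef_pos: [499.4, -192.5, 13.6]
tcp_rot: [[-0.001, 0.986, 0.168], [0.0, 0.168, -0.986], [-1.0, -0.0, -0.0]]
contact_force: [0.4, -1.1, -2.3]
grip_width: 0.137
```

Call:
{"op": "jog_arm", "data": {"deltas": [[0,0,-1.5,0,0,0,0],[0,0,0,0,0,0,0]]}}

```text
t: 31.55
eef_pos: [499.7, -192.7, 12.9]
tcp_rot: [[0.0, 0.986, 0.168], [-0.0, 0.168, -0.986], [-1.0, 0.0, 0.0]]
contact_force: [-1.5, -0.0, 3.8]
grip_width: 0.14
```

Call:
{"op": "jog_arm", "data": {"deltas": [[0,0,0.5,0,0,0,30],[0,0,0,0,0,0,30],[0,0,0,0,0,0,30],[0,0,20,0,0,0,30],[0,0,40,0,0,0,30],[0,0,50,0,0,0,40],[0,-20,40,0,0,0,40],[0,-45,0,0,0,0,40],[0,-45,0,0,0,0,40],[0,0,0,0,0,0,40],[0,0,0,0,0,0,40]]}}

```text
t: 32.65
eef_pos: [499.2, -303.2, 162.5]
tcp_rot: [[-0.0, 0.986, 0.166], [0.001, 0.166, -0.986], [-1.0, -0.0, -0.001]]
contact_force: [-0.6, 0.6, 0.3]
grip_width: 0.456
```

```bash
python3 - <<'E'
from h import *
s=st();p=snapshot("wrist");save(p["frame"],"w27",None,1.5)
t=snapshot("top");save(t["frame"],"t27",(125,120,80,110),6)
E
```

```text
t 32.65 tcp [ 499.2 -303.2  162.5] yaw 9.56 down [-0.     0.001] F [-0.6  0.6  0.3] grip 40.1 j [-38.  21.  90.   0.  69. -48.]
```

View pics/w27.png

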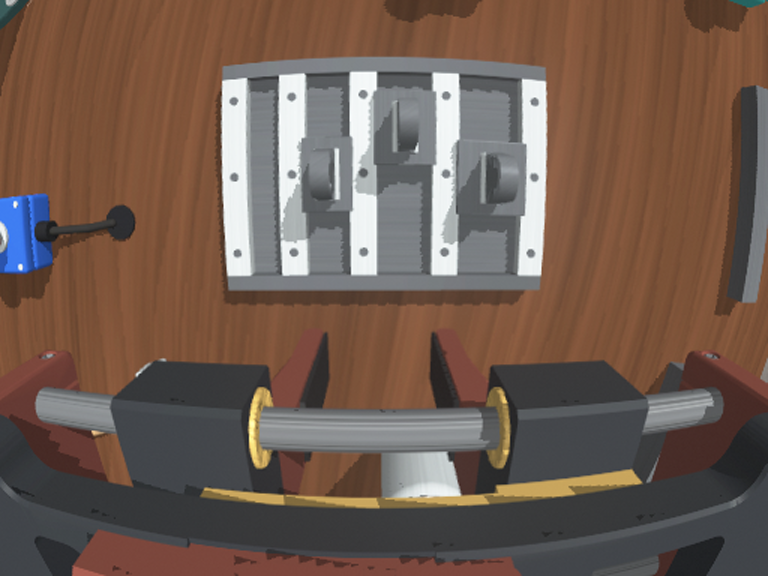

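View pics/t27.png

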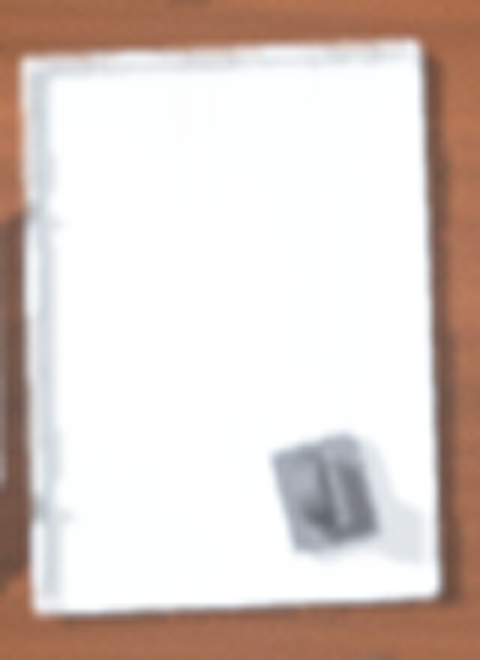

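Call:
{"op": "jog_arm", "data": {"deltas": [[-5,40,0,0,0,-0.1345,40],[-5,42,0,0,0,-0.1345,40],[-6,43,0,0,0,-0.1345,40],[-6,43,0,0,0,-0.1345,40],[-6,43,0,0,0,-0.1345,40],[-6,43,0,0,0,-0.1345,40],[-6,43,0,0,0,-0.1345,40],[-6,43,-10,0,0,-0.1345,40],[-6,43,-10,0,0,-0.1345,40],[-6,43,-15,0,0,-0.1345,40],[-5,40,-15,0,0,-0.1345,40],[0,0,0,0,0,0,40]]}}

```text
t: 33.95
eef_pos: [434.0, 161.3, 112.8]
tcp_rot: [[-0.004, 0.279, -0.96], [0.001, -0.96, -0.279], [-1.0, -0.002, 0.004]]
contact_force: [-0.6, -0.3, -0.5]
grip_width: 0.46
```

Call:
{"op": "jog_arm", "data": {"deltas": [[0,0,0,0,0,0,40],[0,0,0,0,0,0,40]]}}

```text
t: 34.15
eef_pos: [437.7, 156.6, 114.8]
tcp_rot: [[0.0, 0.279, -0.96], [-0.0, -0.96, -0.279], [-1.0, 0.0, -0.0]]
contact_force: [-0.0, -0.2, 0.1]
grip_width: 0.453
```

```bash
python3 - <<'E'
from h import *
s=st();p=snapshot("wrist");save(p["frame"],"w28",None,1.5);save(ortho(p,s,380,580,90,250,17,3.6),"o28")
E
```

```text
t 34.15 tcp [437.7 156.6 114.8] yaw -73.78 down [ 0. -0.] F [-0.  -0.2  0.1] grip 39.9 j [ 11.  15. 108.  -0.  57.  85.]
```

View pics/w28.png

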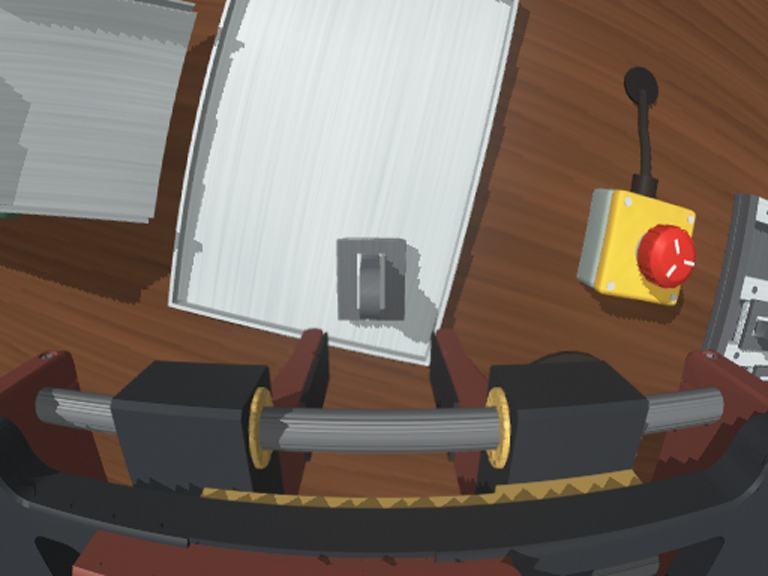

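View pics/o28.png

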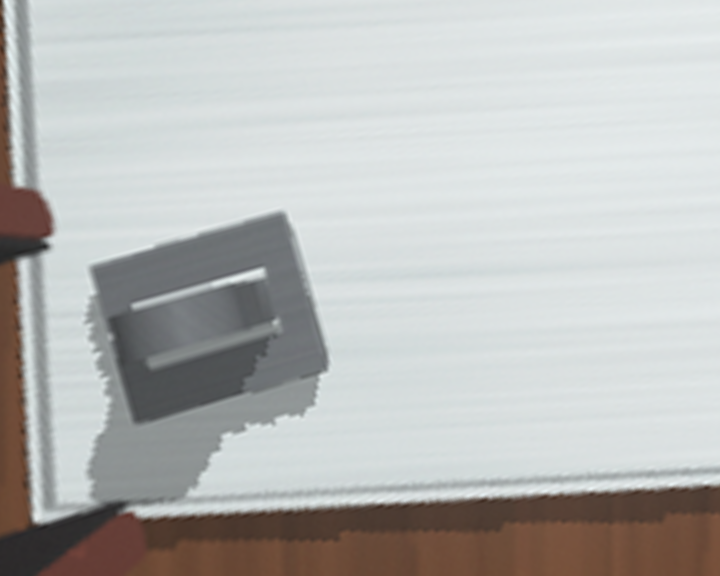

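Call:
{"op": "jog_arm", "data": {"deltas": [[0,6.5,-30,0,0,0,40],[0,0,-40,0,0,0,40],[0,0,-30,0,0,0,40],[0,0,-15,0,0,0,40],[0,0,0,0,0,0,40]]}}

```text
t: 34.7
eef_pos: [436.7, 161.9, -1.9]
tcp_rot: [[-0.004, 0.276, -0.961], [-0.001, -0.961, -0.276], [-1.0, -0.0, 0.004]]
contact_force: [-0.0, -0.4, 0.1]
grip_width: 0.457
```

Call:
{"op": "jog_arm", "data": {"deltas": [[0,0,0,0,0,0,40],[0,0,0,0,0,0,0],[0,0,0,0,0,0,0],[0,0,0,0,0,0,0],[0,0,0,0,0,0,0],[0,0,0,0,0,0,0]]}}

```text
t: 35.3
eef_pos: [438.3, 163.6, -0.0]
tcp_rot: [[0.001, 0.277, -0.961], [0.0, -0.961, -0.277], [-1.0, 0.0, -0.001]]
contact_force: [-0.5, -1.0, 6.1]
grip_width: 0.133
```

```bash
python3 - <<'E'
from h import *
s=st();p=snapshot("wrist");save(p["frame"],"w29",None,1.5)
E
```

```text
t 35.3 tcp [438.3 163.6  -0. ] yaw -73.91 down [0.001 0.   ] F [-0.5 -1.   6.1] grip 11.7 j [ 12.  26. 114.  -0.  41.  86.]
```

View pics/w29.png

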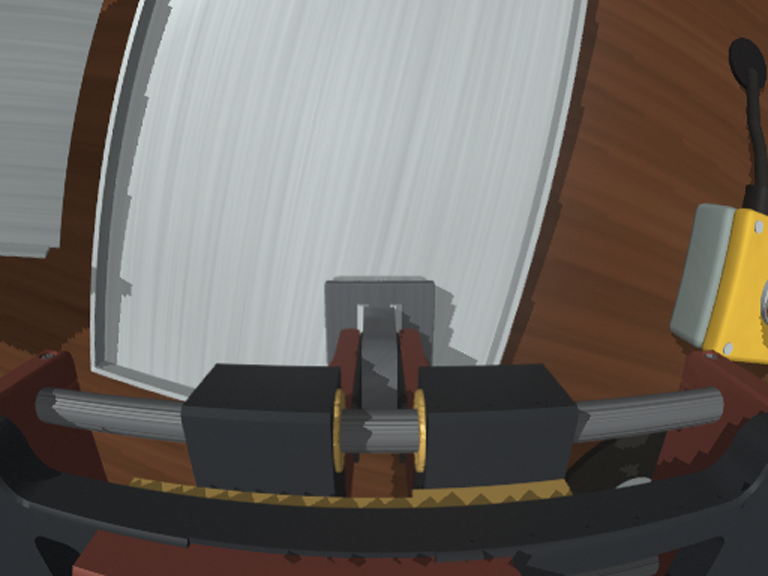

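Call:
{"op": "jog_arm", "data": {"deltas": [[0,0,5,0,0,0,0],[0,0,25,0,0,0,0],[0,0,45,0,0,0,0],[3,-10,45,0,0,0.1326,0],[7,-38,10,0,0,0.1326,0],[7,-42,0,0,0,0.1326,0],[7,-42,0,0,0,0.1326,0],[7,-42,0,0,0,0.1326,0],[7,-42,0,0,0,0.1326,0],[7,-42,0,0,0,0.1326,0],[7,-42,0,0,0,0.1326,0],[7,-42,0,0,0,0.1326,0]]}}

```text
t: 36.55
eef_pos: [495.9, -177.7, 129.2]
tcp_rot: [[-0.001, 0.995, -0.098], [0.001, -0.098, -0.995], [-1.0, -0.001, -0.001]]
contact_force: [0.8, 0.3, -2.8]
grip_width: 0.134
```

Call:
{"op": "jog_arm", "data": {"deltas": [[7,-42,0,0,0,0.1326,0],[7,-42,0,0,0,0.1326,0],[1,-2,0,0,0,0,0],[0,0,0,0,0,0,0]]}}

```text
t: 36.95
eef_pos: [511.0, -262.9, 128.9]
tcp_rot: [[-0.001, 0.987, 0.158], [0.001, 0.158, -0.987], [-1.0, -0.001, -0.001]]
contact_force: [0.1, -0.0, -3.3]
grip_width: 0.137
```

```bash
python3 - <<'E'
from h import *
s=st();print(gauge_tcp(s))
E
```

```text
t 36.95 tcp [ 511.  -262.9  128.9] yaw 9.1 down [-0.001  0.001] F [ 0.1 -0.  -3.3] grip 12.0 j [-34.  22.  94.   0.  64. -43.]
[ 14.11065442 -34.99174914]
```

Call:
{"op": "jog_arm", "data": {"deltas": [[1,-1.8,-30,0,0,0.008,0],[0,0,-35,0,0,0,0],[0,0,-25,0,0,0,0],[0,0,-10,0,0,0,0],[0,0,0,0,0,0,0],[0,0,0,0,0,0,0]]}}

```text
t: 37.55
eef_pos: [513.1, -263.9, 30.3]
tcp_rot: [[0.001, 0.986, 0.169], [-0.0, 0.169, -0.986], [-1.0, 0.001, 0.0]]
contact_force: [0.5, 0.6, -2.1]
grip_width: 0.136
```

```bash
python3 - <<'E'
from h import *
s=st();p=snapshot("wrist");s=observe();save(p["frame"],"w30",(130,90,250,160),3);print(gauge_tcp(s),s["eef_pos"])
E
```

```text
t 37.55 tcp [ 513.1 -263.9   30.3] yaw 9.76 down [ 0.001 -0.   ] F [ 0.5  0.6 -2.1] grip 12.0 j [-34.  29.  99.   0.  52. -44.]
[ 16.37198312 -36.86567698] [ 513.54353442 -264.3840206    30.7973462 ]
```

View pics/w30.png

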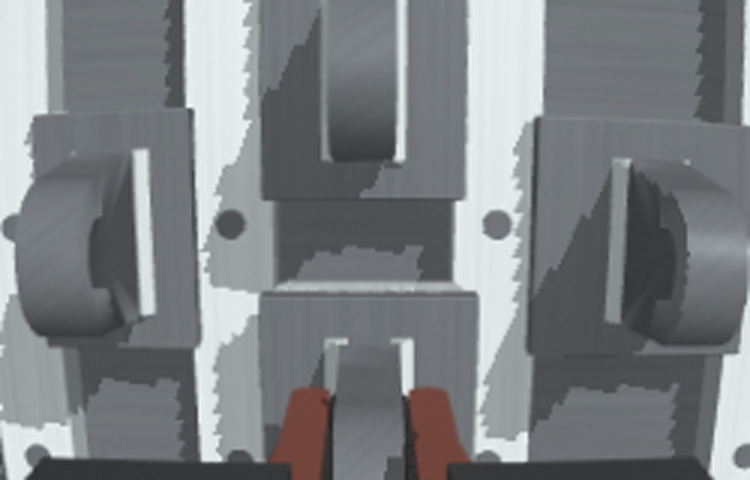

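Call:
{"op": "jog_arm", "data": {"deltas": [[-1.1,-0.2,-4,0,0,0,0],[0,0,-4,0,0,0,0],[0,0,0,0,0,0,0],[0,0,0,0,0,0,0]]}}

```text
t: 38.0
eef_pos: [511.4, -264.5, 21.6]
tcp_rot: [[-0.0, 0.986, 0.169], [-0.0, 0.169, -0.986], [-1.0, -0.0, -0.0]]
contact_force: [0.5, 0.0, -3.2]
grip_width: 0.132
```

```bash
python3 - <<'E'
from h import *
s=st();p=snapshot("wrist");s=observe();save(p["frame"],"w31",(150,130,220,120),3.5);print(gauge_tcp(s),s["eef_pos"])
E
```

```text
t 38.0 tcp [ 511.4 -264.5   21.6] yaw 9.72 down [-0. -0.] F [ 0.5  0.  -3.2] grip 11.6 j [-34.  30.  99.  -0.  51. -44.]
[ 14.30740892 -36.64745999] [ 511.47168609 -264.51642059   21.58542584]
```

View pics/w31.png

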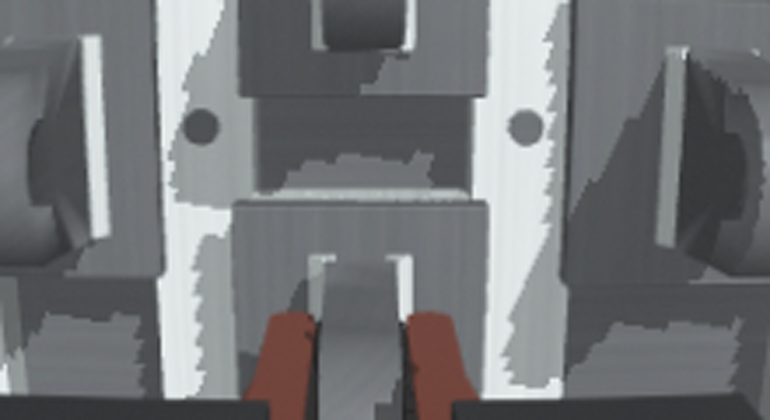

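Call:
{"op": "jog_arm", "data": {"deltas": [[0.5,0.1,-2,0,0,0,0],[0,0,-3,0,0,0,0],[0,0,-2,0,0,0,0],[0,0,0,0,0,0,0]]}}

```text
t: 38.45
eef_pos: [511.6, -264.1, 14.0]
tcp_rot: [[-0.001, 0.986, 0.169], [0.0, 0.169, -0.986], [-1.0, -0.001, -0.001]]
contact_force: [-0.0, 0.6, -2.4]
grip_width: 0.133
```

Call:
{"op": "jog_arm", "data": {"deltas": [[0,0,-2,0,0,0,0],[0,0,-1,0,0,0,0],[0,0,0,0,0,0,0]]}}

```text
t: 38.75
eef_pos: [511.9, -264.2, 11.3]
tcp_rot: [[-0.0, 0.986, 0.169], [0.0, 0.169, -0.986], [-1.0, -0.0, -0.0]]
contact_force: [-0.3, 0.1, -2.5]
grip_width: 0.135
```

Call:
{"op": "jog_arm", "data": {"deltas": [[0,0,-0.8,0,0,0,0],[0,0,0,0,0,0,0]]}}

```text
t: 38.95
eef_pos: [512.0, -264.4, 11.0]
tcp_rot: [[0.0, 0.986, 0.169], [-0.0, 0.169, -0.986], [-1.0, 0.0, 0.0]]
contact_force: [0.0, 0.3, 0.6]
grip_width: 0.135
```

Seated at 11.0 as predicted. Release, retreat, inspect.

Call:
{"op": "jog_arm", "data": {"deltas": [[0,0,0,0,0,0,30],[0,0,0,0,0,0,30],[0,0,0,0,0,0,30],[0,0,20,0,0,0,30],[0,0,40,0,0,0,30],[0,0,50,0,0,0,60],[0,-20,40,0,0,0,60],[0,-20,0,0,0,0,60],[0,0,0,0,0,0,60],[0,0,0,0,0,0,60]]}}

```text
t: 39.95
eef_pos: [511.0, -303.9, 159.4]
tcp_rot: [[-0.002, 0.986, 0.168], [0.002, 0.168, -0.986], [-1.0, -0.001, -0.002]]
contact_force: [0.3, 0.4, -0.7]
grip_width: 0.682
```

```bash
python3 - <<'E'
from h import *
s=st();p=snapshot("wrist");save(p["frame"],"w32",None,1.5);save(ortho(p,s,360,650,-345,-120,30,2.6),"o32")
t=snapshot("scene");save(t["frame"],"s32",(180,140,200,170),4)
E
```

```text
t 39.95 tcp [ 511.  -303.9  159.4] yaw 9.67 down [-0.002  0.002] F [ 0.3  0.4 -0.7] grip 60.1 j [-37.  22.  89.   0.  69. -47.]
```

View pics/o32.png

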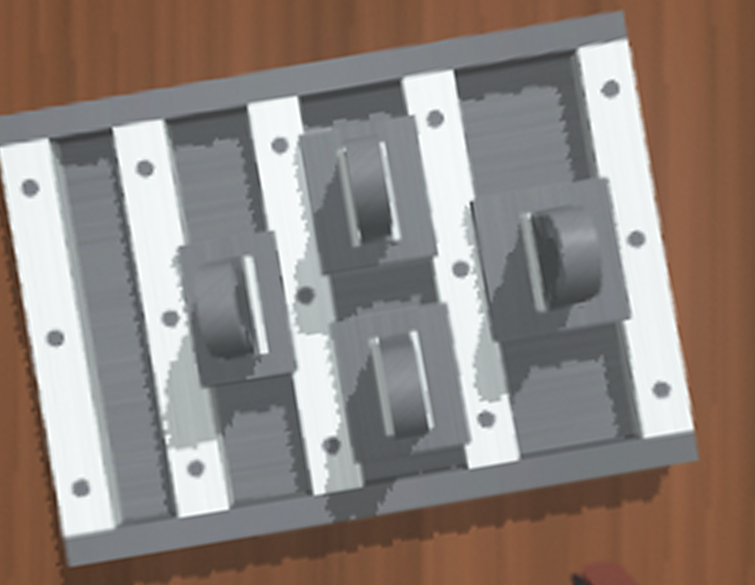

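View pics/s32.png

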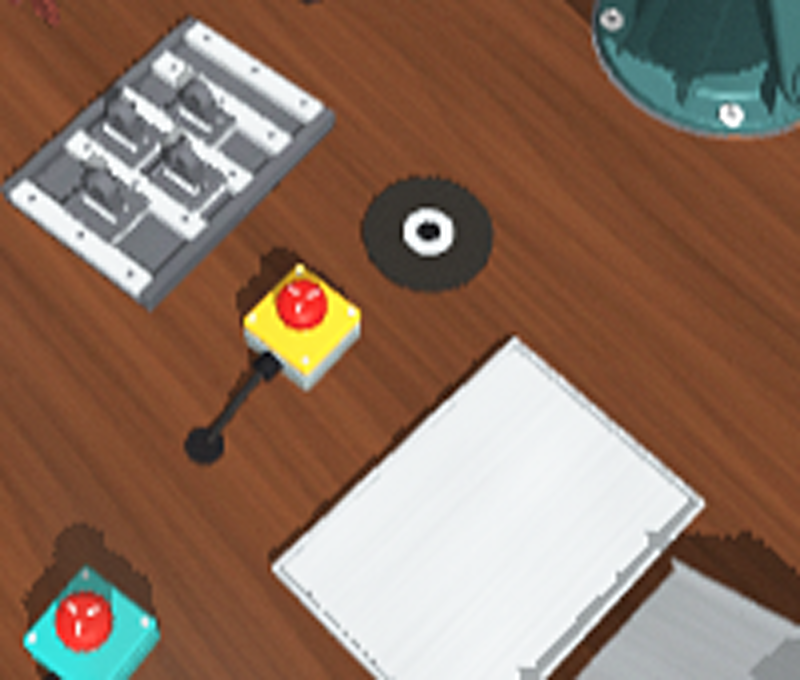

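Call:
{"op": "jog_arm", "data": {"deltas": [[1,40,0,0,0,0,60],[1,45,0,0,0,0,60],[1,45,0,0,0,0,60],[1,45,0,0,0,0,60],[1,45,0,0,0,0,60],[1,40,-20,0,0,0,60],[0,22,-25,0,0,0,60],[0,0,-10,0,0,0,60],[0,0,0,0,0,0,60],[0,0,0,0,0,0,60]]}}

```text
t: 41.05
eef_pos: [518.0, -23.1, 105.6]
tcp_rot: [[-0.001, 0.986, 0.169], [-0.0, 0.169, -0.986], [-1.0, -0.001, 0.0]]
contact_force: [1.1, -0.1, 0.9]
grip_width: 0.681
```

```bash
python3 - <<'E'
from h import *
s=st();p=snapshot("wrist");s=observe();save(p["frame"],"w33",None,1.5);print(s["eef_pos"])
im=p["frame"].astype(int);m=((im[:,:,0]>140)&(im[:,:,1]<80)&(im[:,:,2]<80)).astype(np.uint8);n,l,stt,c=cv2.connectedComponentsWithStats(m)
for i in range(1,n):
    if stt[i,4]>300: 
        b=stt[i];print(b,c[i]);X=wpt(p,s,(b[0]+b[2]/2-.5,b[1]+b[3]/2-.5),66);print(X,s["tcp_rot"].T@(X-s["eef_pos"]))
E
```

```text
t 41.05 tcp [518.  -23.1 105.6] yaw 9.72 down [-0.001 -0.   ] F [ 1.1 -0.1  0.9] grip 59.9 j [-10.  19. 102.  -0.  59. -20.]
[518.51400923 -23.41827465 106.0760244 ]
[ 229  169   50   51 1670] [252.89520958 194.4005988 ]
[519.53099986 -16.4597521   66.        ] [40.0735531   2.15726316 -6.70817375]
```

View pics/w33.png

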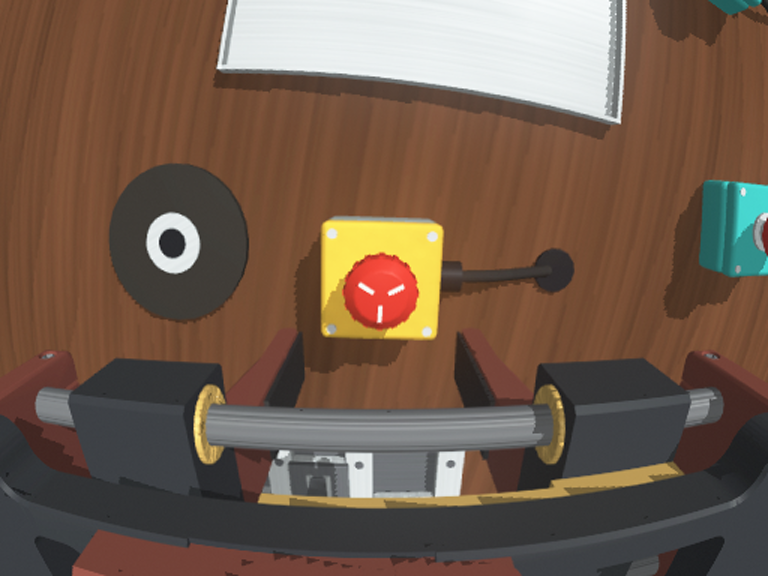

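Call:
{"op": "jog_arm", "data": {"deltas": [[-0.7,6.7,-20,0,0,0,60],[0,0,-30,0,0,0,60],[0,0,-18,0,0,0,60],[0,0,-8,0,0,0,60],[0,0,0,0,0,0,60]]}}

```text
t: 41.6
eef_pos: [517.2, -16.5, 29.5]
tcp_rot: [[-0.001, 0.986, 0.168], [0.0, 0.168, -0.986], [-1.0, -0.001, -0.0]]
contact_force: [-0.5, -1.3, 0.3]
grip_width: 0.691
```

```bash
python3 - <<'E'
from h import *
s=st();p=snapshot("wrist");s=observe();save(p["frame"],"w34",None,1.5);print(s["eef_pos"])
t=snapshot("scene");save(t["frame"],"s34",(205,180,100,80),7)
E
```

```text
t 41.6 tcp [517.2 -16.5  29.5] yaw 9.66 down [-0.001  0.   ] F [-0.5 -1.3  0.3] grip 60.8 j [ -9.  26. 106.  -0.  48. -19.]
[517.85041103 -16.40375812  30.170533  ]
```

View pics/w34.png

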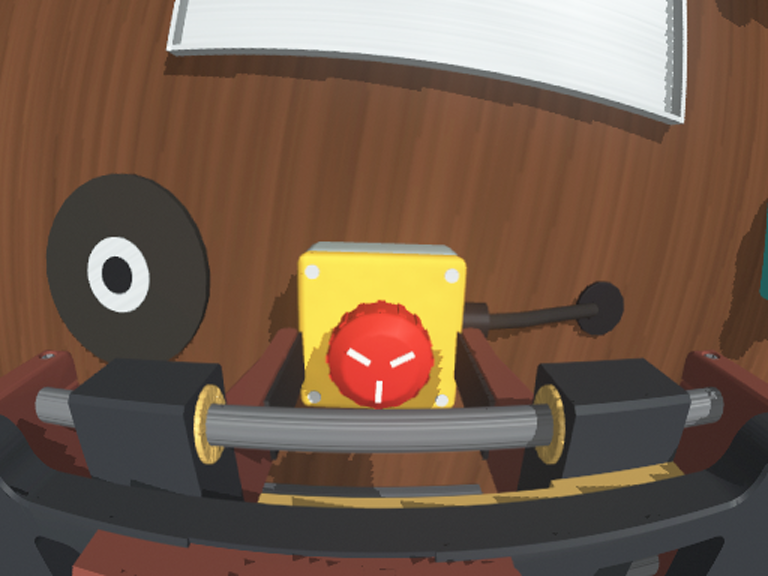

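View pics/s34.png

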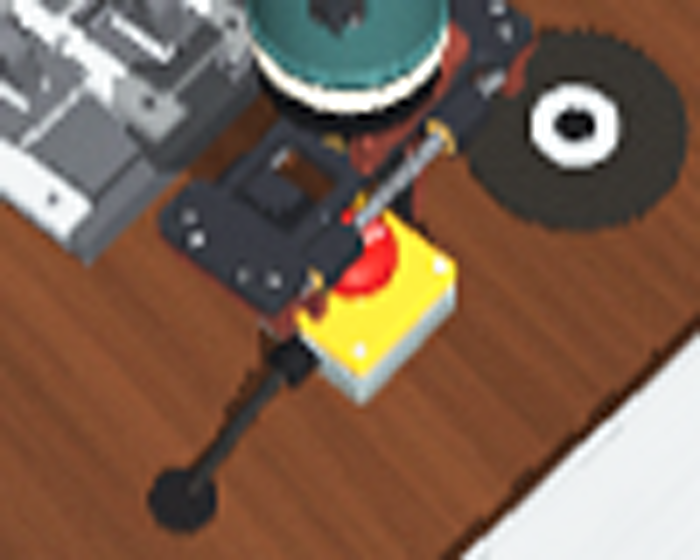

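Call:
{"op": "jog_arm", "data": {"deltas": [[0,0,-4,0,0,0,60],[0,0,-3,0,0,0,60],[0,0,0,0,0,0,60]]}}

```text
t: 42.0
eef_pos: [517.3, -15.7, 22.7]
tcp_rot: [[0.0, 0.986, 0.169], [-0.0, 0.169, -0.986], [-1.0, 0.0, 0.0]]
contact_force: [0.2, -0.6, 0.5]
grip_width: 0.68
```

Call:
{"op": "jog_arm", "data": {"deltas": [[0,0,0,0,0,0,36],[0,0,0,0,0,0,36],[0,0,0,0,0,0,36],[0,0,0,0,0,0,36]]}}

```text
t: 42.4
eef_pos: [517.4, -15.6, 22.8]
tcp_rot: [[0.0, 0.986, 0.169], [0.0, 0.169, -0.986], [-1.0, 0.0, 0.0]]
contact_force: [0.3, 0.2, -0.3]
grip_width: 0.45
```

```bash
python3 - <<'E'
from h import *
s=st();p=snapshot("wrist");s=observe();save(p["frame"],"w35",(130,120,250,140),3);print(s["eef_pos"])
E
```

```text
t 42.4 tcp [517.4 -15.6  22.8] yaw 9.74 down [0. 0.] F [ 0.3  0.2 -0.3] grip 39.6 j [ -9.  26. 106.   0.  47. -19.]
[517.38961642 -15.6156026   22.75108549]
```

View pics/w35.png

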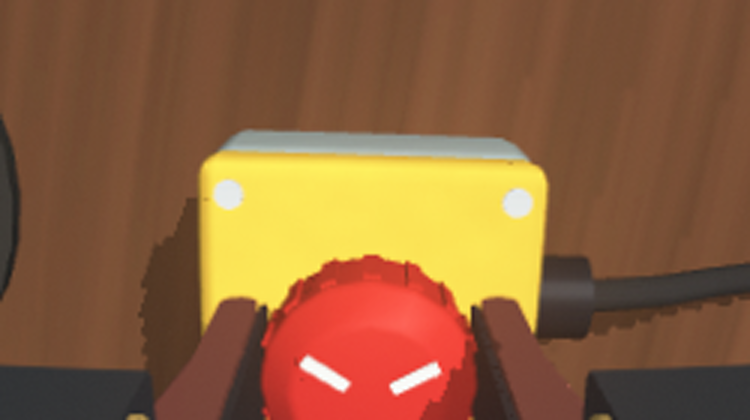

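Call:
{"op": "jog_arm", "data": {"deltas": [[0,0,0,0,0,0,30],[0,0,0,0,0,-0.1,30],[0,0,0,0,0,-0.1,30],[0,0,0,0,0,-0.1,30],[0,0,0,0,0,-0.1,30],[0,0,0,0,0,-0.1,30],[0,0,0,0,0,-0.1,30],[0,0,0,0,0,-0.1,30],[0,0,0,0,0,-0.05,30],[0,0,0,0,0,0,30]]}}

```text
t: 43.45
eef_pos: [517.8, -15.7, 23.0]
tcp_rot: [[0.001, 0.836, -0.548], [-0.0, -0.548, -0.836], [-1.0, 0.001, -0.0]]
contact_force: [0.5, -0.1, 2.3]
grip_width: 0.445
```

```bash
python3 - <<'E'
from h import *
s=st();print(s["wrist_torque"]);p=snapshot("wrist");s=observe();save(p["frame"],"w36",(130,120,250,140),3);print(s["eef_pos"])
E
```

```text
t 43.45 tcp [517.8 -15.7  23. ] yaw -33.26 down [ 0.001 -0.   ] F [ 0.5 -0.1  2.3] grip 39.1 j [ -9.  26. 106.   0.  47.  24.]
[-0.01065032 -0.12869022  0.03555244]
[517.82576379 -15.73376191  22.97203093]
```

View pics/w36.png

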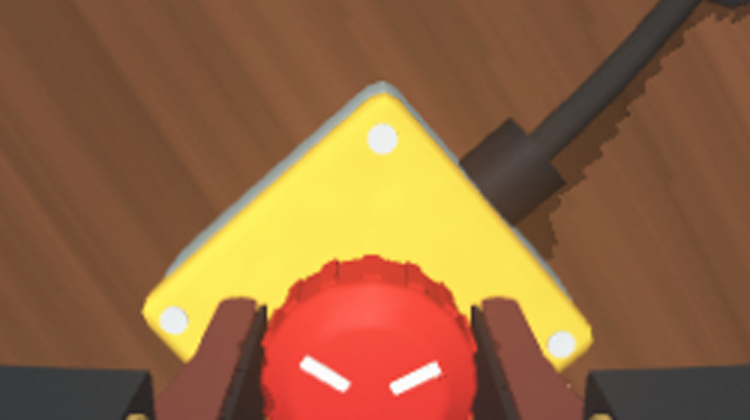

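Call:
{"op": "jog_arm", "data": {"deltas": [[0,0,0,0,0,0,62],[0,0,0,0,0,0,62],[0,0,0,0,0,0,62],[0,0,0,0,0,0,62],[0,0,20,0,0,0,62],[0,0,40,0,0,0,62],[0,0,40,0,0,0,62],[0,0,0,0,0,0,62],[0,0,0,0,0,0,62]]}}

```text
t: 44.4
eef_pos: [517.9, -15.7, 123.4]
tcp_rot: [[0.002, 0.836, -0.548], [-0.0, -0.548, -0.836], [-1.0, 0.002, -0.001]]
contact_force: [-0.0, 0.3, 0.5]
grip_width: 0.709
```

```bash
python3 - <<'E'
from h import *
s=st();p=snapshot("wrist");s=observe();save(p["frame"],"w37",None,1.5)
t=snapshot("scene");save(t["frame"],"s37",(180,140,120,110),6)
E
```

```text
t 44.4 tcp [517.9 -15.7 123.4] yaw -33.23 down [ 0.002 -0.   ] F [-0.   0.3  0.5] grip 62.4 j [ -9.  18. 101.   0.  61.  24.]
```

View pics/w37.png

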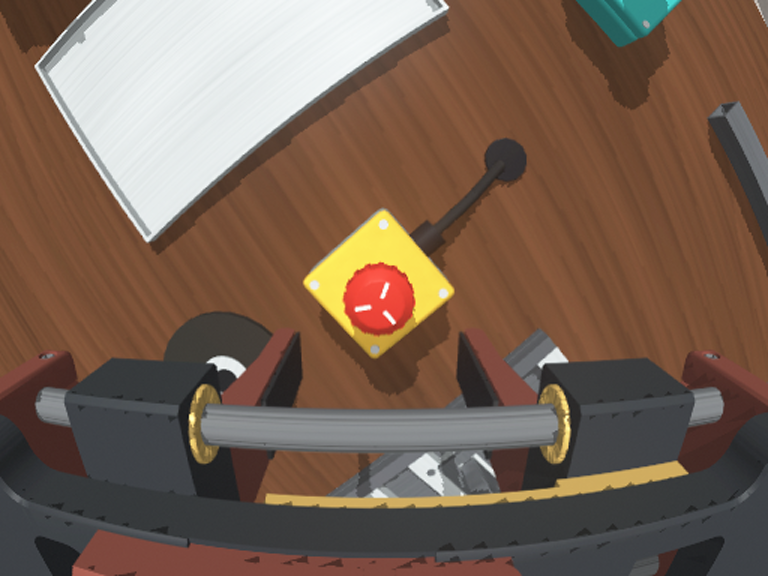

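View pics/s37.png

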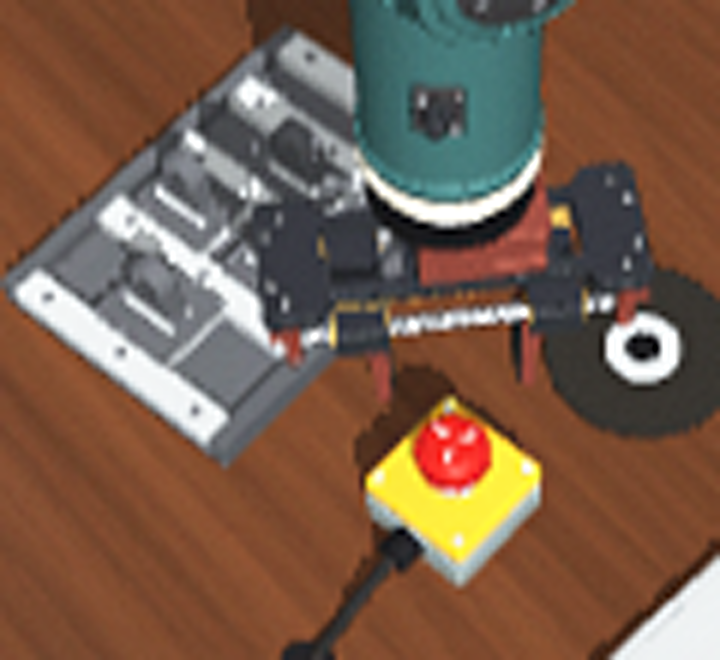

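Call:
{"op": "jog_arm", "data": {"deltas": [[0,0,40,0,0,0.1,62],[0,-40,10,0,0,0.1,62],[0,-45,0,0,0,0.1,62],[0,-45,0,0,0,0.1,62],[0,-45,0,0,0,0.1,62],[0,-45,0,0,0,0.1,62],[0,-40,0,0,0,0.1,62],[0,-35,0,0,0,0.05,62],[0,0,0,0,0,0,62],[0,0,0,0,0,0,62]]}}

```text
t: 45.5
eef_pos: [516.0, -310.4, 170.5]
tcp_rot: [[-0.003, 0.986, 0.167], [0.003, 0.167, -0.986], [-1.0, -0.003, -0.003]]
contact_force: [-0.1, 0.2, -0.7]
grip_width: 0.705
```

```bash
python3 - <<'E'
from h import *
s=st();p=snapshot("wrist");s=observe();save(p["frame"],"w38",None,1.5)
t=snapshot("scene");save(t["frame"],"s38",(180,140,130,110),6)
E
```

```text
t 45.5 tcp [ 516.  -310.4  170.5] yaw 9.6 down [-0.003  0.003] F [-0.1  0.2 -0.7] grip 62.0 j [-38.  22.  87.   0.  71. -47.]
```

View pics/w38.png

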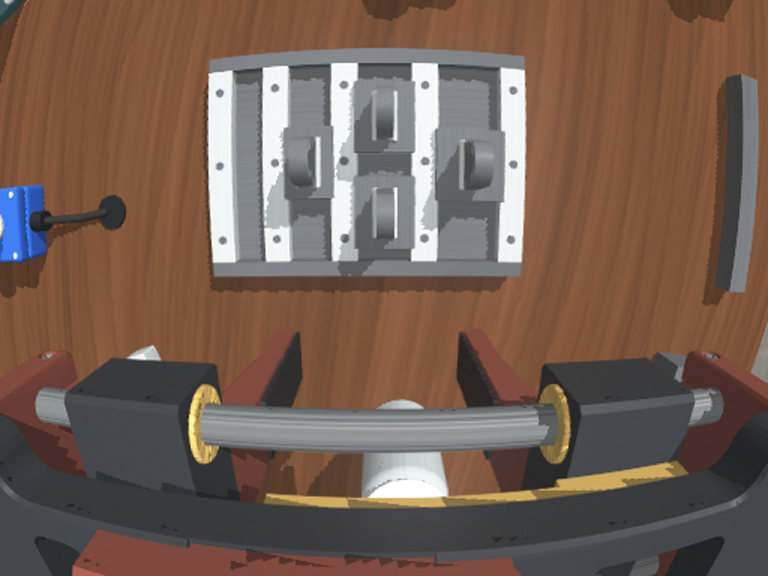

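View pics/s38.png

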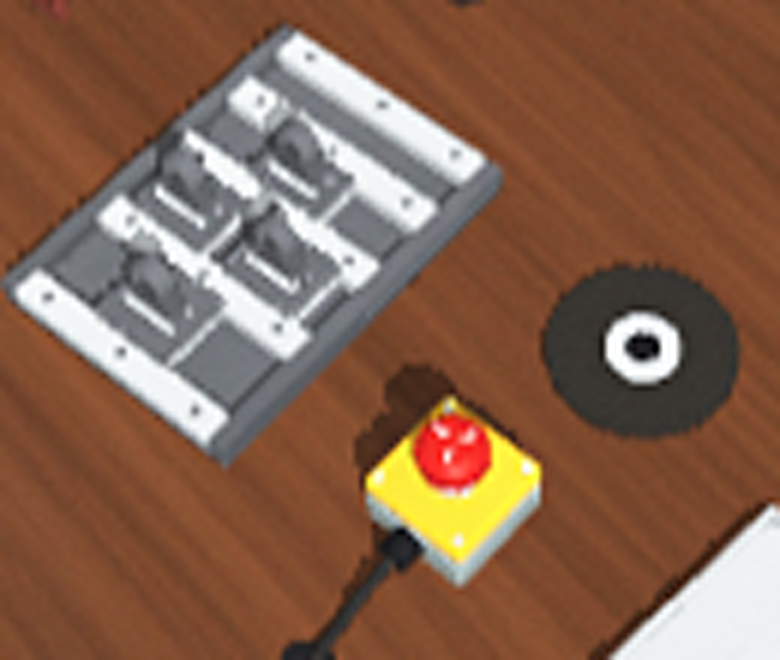

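```bash
python3 -c "
from bench import *
print(finish_job())"
```

```text
the job is handed in; nothing more can be done
None
```

The job is done and handed in at about 46 s. I pressed the yellow station's stop until it latched and took the hand off. Then I sorted the four pad eyes from the tray: one in the 34 mm slot, two end to end in the 42 mm slot, and one in the 50 mm slot. Last, I turned the mushroom about 0.75 rad clockwise and let it go, and it sprang back out.

I did not try each pad in every slot from the narrow end. I worked out each slot from the flange width measured in the camera pictures (about 37, 45, 45 and 53 mm, so keys of 32, 40, 40 and 48 mm).

- **Seating:** each key went in without catching on the rails and stopped within about 0.7 mm of the height expected with its flange on the rails.
- **Last pictures:** they showed all four flanges square across both rails of their slots. The white stem showed under the raised mushroom head, and the gripper was clear of everything. The last picture of the tray, taken just before I turned the mushroom, showed it empty.
- **What disagreed:** the real fingertips touch about 33 mm above the reported TCP, so my first two attempts to press the stop never reached it. The wrist camera also reads about 1.7 mm to one side, which I corrected for.
- **Force:** it briefly reached about 21 N while pressing the stop and 24 N while seating the 48 mm pad.

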